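Slip a bracket under the sprung hold-down

TASK

Pick up the small steel L bracket and load it into the hold-down jig: set it on the jig's bed in front of the sprung arm, then slide it toe first between the guide rails so that its foot lifts the arm, and go on gently until its toe presses lightly into the rubber buffer of the end stop (the stop's setting differs each time; feel for it, do not ram it). Let go so that the arm holds the foot down flat with the toe still pressed on the buffer, and leave the other things on the bench where they are.

Things in the scene. Friction and masses are not known exactly. Their poses are not given: they have to be found in the camera images.
- bracket_leg (a point): Centre of the upright leg of the small dark steel L bracket, 34 mm above its underside; 26 mm of leg rise above it. Axes are the bracket's: x across the 28 mm width, z up, -y from leg to toe. The leg is 8 mm thick along y. Grip it across the 28 mm width from above, in the leg's upper half, so that the fingers stay above the jig's rails.
- bracket_toe (a point): Middle of the toe end face of the bracket's foot (foot 8 mm thick), 4 mm above the underside, 46 mm from bracket_leg along the bracket's -y. Same axes.
- bracket: The bracket: 28 mm wide, 50 mm long, 60 mm high, 8 mm thick, about 0.18 kg, stands on the bench on its 50 mm foot with the leg up. Origin at the centre of its underside, axes as for bracket_leg.
- jig: The hold-down jig, fixed to the bench: steel base 220 x 120 x 12 mm; origin on the bench, x = the direction in which the bracket is pushed in, z up. The base runs from x = -100 to +120 mm; its bed (top face) is at z = 12 mm. Pivot ears of the arm at x = 100 mm, 54 mm above the bench.
- hold_arm: Sprung hold-down arm of the jig; origin on its pivot (jig x = 100 mm, 42 mm above the bench), reaching 103 mm to the jig's -x. Its spring presses the shoe down with about 5 N at rest, 7 N on the foot, and brings it back at once when freed. Pushing the foot up the shoe's ramp takes about 5 to 14 N, sliding on beneath it only about 3 to 6 N (friction varies), if the bracket is not leaned on.
- shoe (a point): Lowest point of the arm's black shoe, 18 mm wide: 2 mm above the bed at x = 13 mm of the jig. From there the shoe's underside rises towards the jig's -x as a ramp (33 degrees) to about 10 mm above the bed at x = -1 mm, so that the 8 mm foot lifts the arm as it is pushed in.
- stop: Block of the end stop on the bed under the arm, origin at the bottom of its front face (jig x = 55 mm). Its screw points to the jig's -x and bears an 8 mm rubber buffer 5.5 mm above the bed. The buffer's face is at jig x = 17 to 35 mm; it is not measured and differs each time. The buffer yields 2 mm at 2.5 N per mm, then is solid; over 12 N on it is too much.
- angle_piece: Bystander: a bigger angle-steel offcut, 110 x 50 x 50 mm, lying on one leg. Origin at the centre of its underside.
- small_plate: Bystander: flat steel plate 110 x 70 x 8 mm. Origin at the centre of its underside.
- tube: Bystander: short square tube 55 x 55 x 52 mm, standing. Origin at the centre of its underside.
- pliers: Bystander: pliers with red handles, 178 mm long. Origin at the centre of the underside.
- bed (a point): Point of the jig's bed above the jig's origin; axes of the jig. Two guide rails (7 mm high, 8 mm wide, 31 mm apart) lie along x from -24 to +31 mm, centred on y = 0; their mouth flares out back to x = -46 mm, where it is about 48 mm wide. The bed is bare from x = -100 to -46 mm: set the bracket down there.
There are look-alikes about, which are no part of the job. Leave any pink or white look-alike of the bracket alone.

How it is judged:
By the outcome, as a careful person would: the job done as asked, in the order asked, and still so for the second after the job is handed in, with the robot touching nothing.
It also fails if it takes over 72 s, if anything falls off the work surface, if the arm or the gripper's body presses on something with over 40 N, if the wrist force passes 120 N, or if a joint passes its speed limit or range.

ROBOT

A 7-joint arm with a two-finger parallel gripper is mounted at the origin on a cart in front of the work surface, level with it; the furniture and walls round the work are solid. World frame = base frame: x ahead of the robot, y to its left, z up, the work surface at z = 0. Lengths are in m, angles in rad, forces in N, time in s.
With the tool pointing down it reaches from about 0.425 to 0.825 m from the base axis. Payload 3.6 kg.
Tool frame: the origin (TCP) lies on the centre line of the jaws, within the pads' length; the fingertips stand 19 mm ahead of it and the grasp point (between the pads) is the TCP; z points along the fingers, y is the line along which they close (so a half turn about z gives the same grasp; the last joint's range is limited). The gripper opens to 93 mm and grips with 3 to 60 N. Pads are 15 mm wide; open, the fingers measure 128 mm over their backs; the gripper's body (75 mm by 188 mm) begins 65 mm behind the grasp point.
Start: joints at [1.127, 0.615, -0.013, 1.423, 0.008, 1.103, -0.04], TCP at [0.264, -0.594, 0.238] pointing down, gripper open.
Joint ranges: [-3.12, 3.12], [-0.3, 2.06], [-1.34, 1.32], [0.26, 2.42], [-1.36, 4.5], [0.01, 1.98], [-2.84, 2.84]. Speed limits (rad/s): [2.79, 2.79, 3.14, 3.14, 3.14, 3.14, 3.14].

INTERFACE

Orientations are given as a rotation vector (axis times angle).
In Python, from rig import ctrl gives the robot as it stands. The module is installed in compiled form; this text tells all that it offers.
- The arm moves only by the tool step_arm, never from a script. Its argument "plan" is a list that holds one entry, the list of rows, each a list of 6 numbers: the shift along the tool's x, y, z in mm, then the turn, a rotation vector about the tool's x, y, z in rad. A call has 1 to 12 rows; each row is the pose to reach, as a shift and turn from the pose commanded when the call began, along the tool's axes at that moment; what a row does not reach only later rows make up. A row lasts 1/12 s, in which the tool goes at most 41.7 mm and 7.16 degrees, less where a joint would pass 70% of its speed; a pose out of reach is approached as far as the arm can. A call with a gripper value outside its range is refused whole. "claw" is the finger opening in mm, from 0 to 93, set as the call begins (left out, the last holds). The fingers move at their own pace and stop on an object; "force" is the grip in N (left out, the last holds). Time passes only in rows, so rows that repeat a pose let the fingers close. It gives the time, the measured TCP pose, the force, the opening and the grip force at its end, in the units of the state.
- ctrl.get_state(): the state, without advancing time (a new reading comes with each control period).
- ctrl.camera(name): name is "scene" or "top"; returns (picture, depth): 400x640x3 uint8, red, green, blue; 400x640 float32, m along the optical axis (not along the pixel's ray), 0 where there is no reading.
- ctrl.get_calibration(name): a dict with "mtx" (3x3 intrinsics, pixels), "xyz" and "orientation" of the camera in the world. Camera axes: x right, y up, looking along -z (the intrinsics and any distortion apply to the point x, -y, -z); pixel columns grow to the right and rows downward; lengths in m; the calibration is good to about 2 mm. A picture is of the moment at which its call begins. get_calibration takes no time and is no camera call.
- ctrl.close_job(): hands the job in; it is judged then, once.
Trained networks look in the newest picture that a camera, given by its name, has taken for a name from the list of things; names that differ only in an ending like _2 or _b are one class to them, and where a whole thing is asked for, a point or a joint stands for the part that bears it (a point fixed in the world has none). Each returns a list of dicts, best first, with "score" (0 to 1); they miss things now and then, are a little off and sometimes report something else, mostly with a low value. They report only what shows in the picture. A call takes as long as a camera call. They do not tell look-alikes from the thing itself.
- ctrl.boxes_of(camera, query): "position" ([row, column] in pixels, amid what is visible of it).
- ctrl.regions_of(camera, query): "region" (400x640 bool, what is visible of it) and "position" ([row, column] in pixels, amid what is visible of it).
- ctrl.place_of(camera, query): "position" ([row, column] in pixels: a listed point, or the origin of a listed thing).
The state is a dict: "clock": time; "qpos": joint angles; "dq": joint speeds; "effort": joint torques, N m; "eef_pos": TCP position; "ee_rot": TCP orientation; "contact_force": force on the tool from outside, world axes, zero at the start; "wrist_torque": the same for the moment, N m; "opening": opening from 0.0 (shut) to 1.0 (fully open); "gripper_force": force on a finger pad.
Only numpy, scipy, OpenCV 4.12 (cv2) and the standard library are available. Lean on these libraries where they do the work, as an engineer would, in place of code of your own. Each camera call takes 0.05 s, during which the arm holds its last target. There are 200 camera calls.

## Working session

There is one attempt and no reset: what is moved stays moved. The work goes in short steps, Python scripts to look and compute and a tool call to move; the robot and the scene stay as the last step left them, time stands still between calls to the robot, and variables do not carry over. Pictures are saved under pics/ and viewed, at most 10 in all, crops included, and the job is handed in when it is done.

Besides the shell and the picture viewer there is one more tool, called after "Emit:" as name([rows], argument=value, ...), one row to a line, values as JSON. step_arm: Moves the arm, as the interface text tells. Its arguments: {"type":"object","properties":{"plan":{"type":"array"},"claw":{"type":"number"},"force":{"type":"number"}},"required":["plan"]}

```bash
mkdir -p pics; cat > h.py <<'E'
import numpy as np, cv2
from rig import ctrl
from scipy.spatial.transform import Rotation as R
def rot(o):
    o=np.array(o,float)
    if o.shape==(3,3): return o
    return R.from_rotvec(o).as_matrix() if o.size==3 else R.from_quat(o).as_matrix()
def ray(cal,px):
    K=np.array(cal['mtx']); r,c=px
    d=np.array([(c-K[0,2])/K[0,0],-(r-K[1,2])/K[1,1],-1.0])
    return np.array(cal['xyz']),rot(cal['orientation'])@d
def at_z(cal,px,z):
    o,d=ray(cal,px); return o+d*(z-o[2])/d[2]
def at_d(cal,px,dep):
    o,d=ray(cal,px); return o+d*dep
def cloud(cal,dep):
    K=np.array(cal['mtx']); r,c=np.mgrid[:400,:640]
    d=np.stack([(c-K[0,2])/K[0,0],-(r-K[1,2])/K[1,1],-np.ones_like(r)],-1)
    return np.array(cal['xyz'])+(d*dep[...,None])@rot(cal['orientation']).T
E
python3 - <<'E'
from h import *
print(ctrl.get_state())
for n in ['top','scene']:
    cal=ctrl.get_calibration(n); print(n,cal)
    p,d=ctrl.camera(n); cv2.imwrite(f'pics/{n}0.png',p[...,::-1]); np.save(f'{n}d.npy',d); np.save(f'{n}p.npy',p)
    for q in ['bracket','bracket_leg','bracket_toe','jig','shoe','stop','bed','hold_arm']:
        for x in ctrl.place_of(n,q)[:4]:
            r,c=np.array(x['position'],float)
            dd=d[int(min(max(r,0),399)),int(min(max(c,0),639))]
            print(n,q,round(x['score'],2),(round(r),round(c)),at_d(cal,(r,c),dd).round(3) if dd>0 else None)
E
```

```text
{'clock': 0.0, 'qpos': array([ 1.12649098,  0.61589186, -0.0126165 ,  1.42489229,  0.00813656,
        1.10338419, -0.04039933]), 'dq': array([-5.29608070e-04,  6.74967310e-05,  5.73460369e-04,  1.25664218e-04,
       -1.04463288e-03, -5.76355911e-04,  7.28303201e-04]), 'effort': array([-3.59363921e-04, -4.58930039e+01,  2.09078235e-01, -1.65744603e+01,
       -6.09744131e-02,  2.05582660e-02,  2.61750465e-04]), 'eef_pos': array([ 0.26344118, -0.59341234,  0.23650106]), 'ee_rot': array([-3.07086257e+00, -6.51143555e-01,  9.26534947e-04]), 'contact_force': array([-0.21074132,  0.2674936 ,  0.1316644 ]), 'wrist_torque': array([ 0.00168542, -0.06275111, -0.00807425]), 'gripper_force': 0.0, 'opening': 1.0012306022375286}
top {'mtx': array([[390.29796303,   0.        , 318.59040121],
       [  0.        , 390.29796303, 198.4896666 ],
       [  0.        ,   0.        ,   1.        ]]), 'xyz': array([0.35937045, 0.06902087, 1.52784283]), 'orientation': array([ 0.09530026, -0.12892963, -1.56446346])}
top bracket 0.66 (236, 256) [0.43  0.276 0.011]
top bracket 0.6 (207, 257) [0.544 0.279 0.0
[... 1218 characters left out ...]
e 0.82 (280, 270) [ 0.533  0.318 -0.004]
scene bracket_toe 0.75 (244, 306) [ 0.544  0.159 -0.005]
scene bracket_toe 0.68 (290, 306) [0.435 0.296 0.006]
scene jig 0.63 (201, 331) [ 0.595 -0.035  0.007]
scene shoe 0.51 (194, 327) [ 0.61  -0.032  0.026]
scene stop 0.64 (193, 318) [ 0.644 -0.031  0.018]
scene stop 0.5 (270, 272) [0.542 0.3   0.009]
scene stop 0.27 (328, 219) [0.519 0.493 0.01 ]
scene bed 0.63 (197, 331) [ 0.592 -0.028  0.025]
scene bed 0.46 (180, 309) [ 0.688 -0.042  0.045]
scene hold_arm 0.68 (179, 310) [ 0.689 -0.048  0.045]
scene hold_arm 0.62 (247, 232) [0.661 0.319 0.037]
scene hold_arm 0.21 (327, 218) [ 0.53   0.488 -0.002]
scene hold_arm 0.2 (272, 276) [0.53  0.294 0.004]
```

```bash
python3 - <<'E'
from h import *
p=np.load('scenep.npy')[...,::-1]
cv2.imwrite('pics/crop1.png',cv2.resize(p[150:310,200:400],None,fx=3.5,fy=3.5,interpolation=cv2.INTER_CUBIC))
p=np.load('topp.npy')[...,::-1]
cv2.imwrite('pics/crop2.png',cv2.resize(p[130:260,220:380],None,fx=4.5,fy=4.5,interpolation=cv2.INTER_CUBIC))
E
```

```text
(no output)
```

View pics/crop1.png

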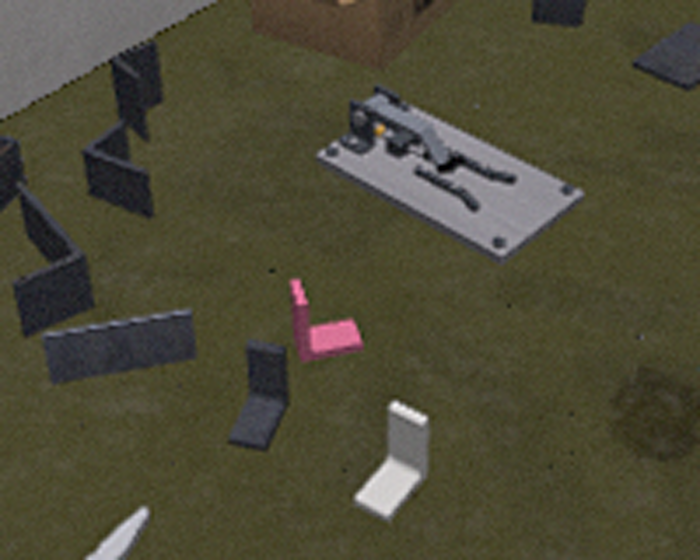

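View pics/crop2.png

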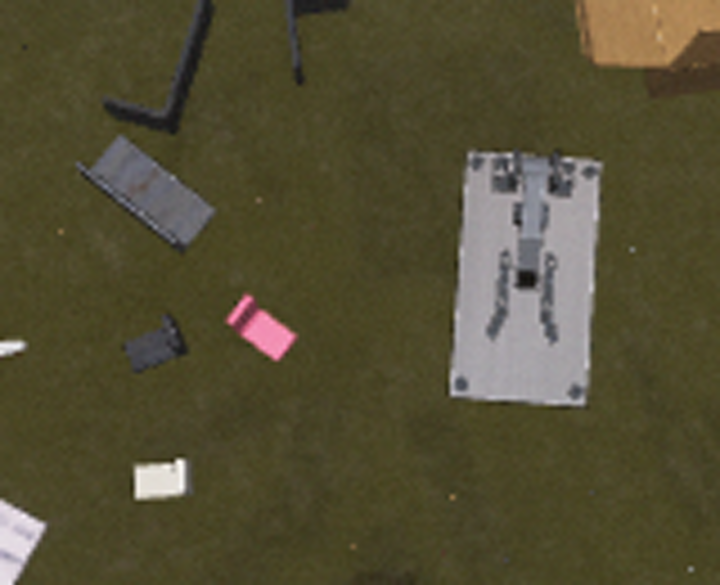

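Bracket candidates in the scene view: dark (269,276), pink (251,292) and white (288,314). The dark steel one in the crop, at crop pixel (258,395), is the one I want. The jig points away from the robot, with its bare bed towards it.

```bash
python3 - <<'E'
from h import *
for n in ['top','scene']:
    cal=ctrl.get_calibration(n); p=np.load(n+'p.npy'); 
    reg=ctrl.regions_of(n,'bracket')
    d=np.load(n+'d.npy'); C=cloud(cal,d)
    for x in reg:
        m=x['region']; 
        P=C[m&(d>0)]; col=p[m].mean(0)
        print(n,x['score'],x['position'],col.round(),m.sum())
        if col.max()<110 and col.max()-col.min()<25:
            Z=P[:,2]; print('z pct',np.percentile(Z,[5,25,50,75,95]).round(3))
            leg=P[Z>.025]; foot=P[(Z<.02)]
            print('leg',leg.mean(0).round(4),len(leg),'foot',foot.mean(0).round(4),len(foot))
            # foot rect at z=.008
            rc=np.argwhere(m); W=np.array([at_z(cal,q,.008)[:2] for q in rc])
            print('rect',cv2.minAreaRect((W*1000).astype(np.float32)))
    # jig
    hsv=cv2.cvtColor(p,cv2.COLOR_RGB2HSV)
    m=(hsv[...,1]<40)&(hsv[...,2]>100)&(abs(C[...,0]-.6)<.16)&(abs(C[...,1]+.03)<.12)&(d>0)
    rc=np.argwhere(m); W=np.array([at_z(cal,q,.012)[:2] for q in rc])*1000
    (cx,cy),sz,a=cv2.minAreaRect(W.astype(np.float32)); print(n,'jigrect',cx,cy,sz,a,'depth z med',np.median(C[m][:,2]))
    jm=ctrl.regions_of(n,'jig')
    if jm:
        rc=np.argwhere(jm[0]['region']); W=np.array([at_z(cal,q,.012)[:2] for q in rc])*1000
        print('net jig',cv2.minAreaRect(W.astype(np.float32)))
    print([ (x['score'],at_z(cal,x['position'],.012).round(4)) for x in ctrl.place_of(n,'bed')[:1]])
    for q,z in [('bracket_leg',.034),('bracket_toe',.004),('bracket',0),('shoe',.014),('hold_arm',.042)]:
        for x in ctrl.place_of(n,q)[:4]: print(q,round(x['score'],2),at_z(cal,x['position'],z)[:2].round(4))
s=ctrl.get_state(); print(R.from_rotvec(s['ee_rot']).as_matrix().round(3),s['clock'])
E
```

```text
top 0.44 [202.4, 278.4] [201. 115. 140.] 118
top 0.44 [173.8, 255.9] [ 99.  98. 102.] 343
z pct [-0.     0.003  0.006  0.009  0.051]
leg [0.6562 0.3024 0.0487] 40 foot [0.6824 0.2922 0.0057] 300
rect ((680.6886596679688, 294.9411926269531), (110.99285888671875, 51.94171142578125), 51.55998611450195)
top jigrect 605.7826538085938 -49.357513427734375 (151.00779724121094, 218.9952850341797) 85.86632537841797 depth z med 0.013208345322799353
net jig ((608.3327026367188, -30.29637908935547), (127.03117370605469, 223.39239501953125), 85.64219665527344)
[(0.88, array([ 0.5992, -0.0279,  0.012 ]))]
bracket_leg 0.65 [0.5702 0.218 ]
bracket_leg 0.58 [0.4208 0.2622]
bracket_leg 0.43 [0.5607 0.2628]
bracket_toe 0.69 [0.5422 0.1695]
bracket_toe 0.64 [0.4284 0.308 ]
bracket_toe 0.63 [0.5392 0.3207]
bracket 0.66 [0.4303 0.2776]
bracket 0.6 [0.545  0.2797]
bracket 0.57 [0.5565 0.1983]
shoe 0.6 [ 0.6094 -0.0467]
hold_arm 0.73 [ 0.6975 -0.0482]
scene 0.87 [281.4, 313.7] [155. 153. 152.] 396
scene 0.8 [263.6, 274.4] [52. 53. 59.] 350
z pct [0.003 0.006 0.01  0.035 0.057]
leg [0.5485 0.2737 0.0444] 119 
[... 609 characters left out ...]
16833496094), (133.46177673339844, 267.3856201171875), 83.79940795898438)
[(0.63, array([ 0.6016, -0.043 ,  0.012 ]))]
bracket_leg 0.89 [0.5429 0.2681]
bracket_leg 0.73 [0.437  0.2549]
bracket_leg 0.51 [0.5722 0.2079]
bracket_toe 0.82 [0.528  0.3224]
bracket_toe 0.75 [0.5378 0.1666]
bracket_toe 0.68 [0.4359 0.2947]
bracket 0.8 [0.5414 0.2831]
bracket 0.67 [0.4276 0.2728]
bracket 0.61 [0.5526 0.208 ]
shoe 0.51 [ 0.6193 -0.0456]
hold_arm 0.68 [ 0.6917 -0.0519]
hold_arm 0.62 [0.6563 0.3227]
hold_arm 0.21 [0.5017 0.5046]
hold_arm 0.2 [0.5057 0.3189]
[[ 0.914  0.406 -0.   ]
 [ 0.406 -0.914  0.   ]
 [ 0.    -0.    -1.   ]] 1.7<stdin>:13: RuntimeWarning: Mean of empty slice.
  ret = um.true_divide(
```

```bash
python3 - <<'E'
from h import *
for n in ['top','scene']:
    cal=ctrl.get_calibration(n); p=np.load(n+'p.npy'); d=np.load(n+'d.npy'); C=cloud(cal,d)
    hsv=cv2.cvtColor(p,cv2.COLOR_RGB2HSV)
    m=((hsv[...,1]<50)&(hsv[...,2]>90)&(abs(C[...,0]-.6)<.16)&(abs(C[...,1]+.03)<.12)&(d>0)).astype(np.uint8)
    m=cv2.morphologyEx(m,cv2.MORPH_OPEN,np.ones((3,3)))
    k,l,st,_=cv2.connectedComponentsWithStats(m); i=1+st[1:,4].argmax()
    rc=np.argwhere((l==i)&(C[...,2]<.022)); W=np.array([at_z(cal,q,.012)[:2] for q in rc])*1000
    print(n,'jig',cv2.minAreaRect(W.astype(np.float32)))
    # arm: points over 0.03 near jig
    J=(abs(C[...,0]-.65)<.1)&(abs(C[...,1]+.03)<.04)&(C[...,2]>.03)&(C[...,2]<.09); P=C[J]
    for x0 in np.arange(.58,.74,.02):
        s=P[(P[:,0]>=x0)&(P[:,0]<x0+.02)]
        if len(s): print(' x%.2f y med %.4f z %.3f n%d'%(x0,np.median(s[:,1]),s[:,2].mean(),len(s)))
    # dark bracket
    B=(abs(C[...,0]-.545)<.05)&(abs(C[...,1]-.285)<.05)&(hsv[...,2]<75)&(p[...,2].astype(int)>p[...,1]-3)&(d>0)
    P=C[B]; print('n',len(P),'z',np.percentile(P[:,2],[5,50,95]).round(3))
    leg=P[P[:,2]>.022]; print('leg',leg.mean(0).round(4),leg[:,:2].min(0),leg[:,:2].max(0),len(leg))
    rc=np.argwhere(B&(C[...,2]<.02)); W=np.array([at_z(cal,q,.008)[:2] for q in rc])*1000
    print('foot',cv2.minAreaRect(W.astype(np.float32)),len(rc))
    rc=np.argwhere(B&(C[...,2]>.05)); W=np.array([at_z(cal,q,.06)[:2] for q in rc])*1000
    if len(rc): print('legtop',cv2.minAreaRect(W.astype(np.float32)),W.mean(0),len(rc))
E
```

```text
top jig ((606.6497192382812, -33.52513122558594), (119.67222595214844, 218.69432067871094), 86.0160903930664)
 x0.58 y med -0.0345 z 0.033 n3
 x0.60 y med -0.0307 z 0.033 n7
 x0.62 y med -0.0357 z 0.042 n24
 x0.64 y med -0.0373 z 0.045 n27
 x0.66 y med -0.0375 z 0.048 n30
 x0.68 y med -0.0410 z 0.050 n59
 x0.70 y med -0.0358 z 0.051 n18
n 44 z [0.004 0.011 0.064]
leg [0.5491 0.2671 0.0526] [0.53771087 0.26147053] [0.5636854  0.27473371] 17
foot ((543.1661376953125, 290.12841796875), (25.746944427490234, 42.4749870300293), 22.397777557373047) 27
legtop ((550.8836669921875, 268.8917236328125), (27.85137939453125, 7.1135149002075195), 19.481754302978516) [549.42611651 268.14883579] 11
scene jig ((617.26806640625, -30.602798461914062), (121.25173950195312, 244.80259704589844), 85.9296646118164)
 x0.60 y med -0.0318 z 0.032 n5
 x0.62 y med -0.0297 z 0.040 n42
 x0.64 y med -0.0333 z 0.045 n27
 x0.66 y med -0.0355 z 0.045 n29
 x0.68 y med -0.0306 z 0.046 n81
 x0.70 y med -0.0202 z 0.046 n22
n 210 z [0.004 0.025 0.058]
leg [0.5489 0.2741 0.0418] [0.53667397 0.2657268 ] [0.56320124 0.27979011] 113
foot ((541.22509765625, 291.2989501953125), (30.52759552001953, 60.110107421875), 28.953598022460938) 90
legtop ((547.0509033203125, 275.68780517578125), (27.90791893005371, 15.496578216552734), 18.718833923339844) [546.09531492 276.30876917] 32
```

```bash
cat >> h.py <<'E'
def go(x,y,z,yaz=None):
    s=ctrl.get_state(); M=R.from_rotvec(s['ee_rot']).as_matrix(); p=s['eef_pos']
    d=M.T@(np.array([x,y,z])-p)*1000
    cur=np.degrees(np.arctan2(M[1,1],M[0,1]))
    t=0 if yaz is None else (yaz-cur+180)%360-180
    print('t',s['clock'],'pos',p.round(4),'yaz',cur.round(2),'F',s['contact_force'].round(2),'op',round(s['opening']*93,1),'gf',round(s['gripper_force'],1),'tilt',M[:2,2].round(4))
    print('shift',d.round(1),'turn z',round(-np.radians(t),4))
E
python3 - <<'E'
from h import *
go(.549,.27,.2,20)
E
```

```text
t 1.7 pos [ 0.2637 -0.5941  0.2376] yaz -66.06 F [-0.62 -0.6   0.3 ] op 93.2 gf 0.0 tilt [-0.      0.0001]
shift [ 611.3 -674.    37.7] turn z -1.5021
```

View pics/top0.png

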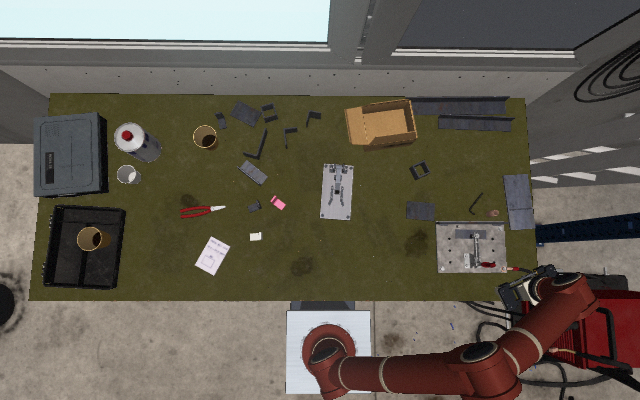

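The whole bench shows. The way from the gripper at (280,530) to the bracket at (206,256) is free at travel height.

Emit:
step_arm([
  [[28,-31,0,0,0,-0.1],[56,-62,0,0,0,-0.2],[84,-93,0,0,0,-0.3],[112,-124,0,0,0,-0.4],[140,-155,0,0,0,-0.5],[168,-186,0,0,0,-0.6],[196,-217,0,0,0,-0.7],[224,-248,0,0,0,-0.8],[252,-279,0,0,0,-0.9],[280,-309,0,0,0,-1.0],[307,-339,0,0,0,-1.1],[335,-369,0,0,0,-1.2]],
], claw=60)

```text
clock: 2.7
eef_pos: [0.4205, -0.1191, 0.2382]
ee_rot: [2.163, 2.277, 0.0]
contact_force: [-0.1, 0.1, -0.1]
opening: 0.647
gripper_force: 0.0
```

```bash
python3 - <<'E'
from h import *
go(.549,.27,.2,20)
E
```

```text
t 2.7 pos [ 0.4205 -0.1191  0.2382] yaz 2.95 F [-0.06  0.05 -0.15] op 60.2 gf 0.0 tilt [ 0.0011 -0.0007]
shift [382.  148.3  38. ] turn z -0.2975
```

Emit:
step_arm([
  [[36,14,3,0,0,-0.05],[72,28,7,0,0,-0.1],[108,42,11,0,0,-0.15],[144,56,15,0,0,-0.2],[180,70,18,0,0,-0.25],[216,84,21,0,0,-0.297],[252,98,25,0,0,-0.297],[288,112,29,0,0,-0.297],[322,125,32,0,0,-0.297],[352,137,36,0,0,-0.297],[374,145,38,0,0,-0.297],[382,148,38,0,0,-0.297]],
])

```text
clock: 3.7
eef_pos: [0.5496, 0.2724, 0.1992]
ee_rot: [-1.801, -2.571, -0.004]
contact_force: [0.8, -0.2, -0.1]
opening: 0.643
gripper_force: 0.0
```

```bash
python3 - <<'E'
from h import *
p,d=ctrl.camera('scene'); 
cv2.imwrite('pics/c3.png',cv2.resize(p[190:310,220:360,::-1],None,fx=5,fy=5,interpolation=cv2.INTER_CUBIC))
cal=ctrl.get_calibration('scene')
for q,z in [('bracket_leg',.034),('bracket_toe',.004)]:
        for x in ctrl.place_of('scene',q)[:4]: print(q,round(x['score'],2),at_z(cal,x['position'],z)[:2].round(4))
go(.549,.27,.055,20)
E
```

```text
bracket_leg 0.7 [0.4348 0.2532]
bracket_leg 0.66 [0.5756 0.1986]
bracket_leg 0.61 [0.5434 0.2748]
bracket_toe 0.82 [0.5333 0.324 ]
bracket_toe 0.76 [0.5362 0.1699]
bracket_toe 0.63 [0.4348 0.311 ]
t 3.85 pos [0.5499 0.2669 0.1995] yaz 19.71 F [-0.35 -0.24 -0.33] op 59.9 gf 0.0 tilt [-0.0005 -0.0014]
shift [  3.4   0.3 144.5] turn z -0.005
```

View pics/c3.png

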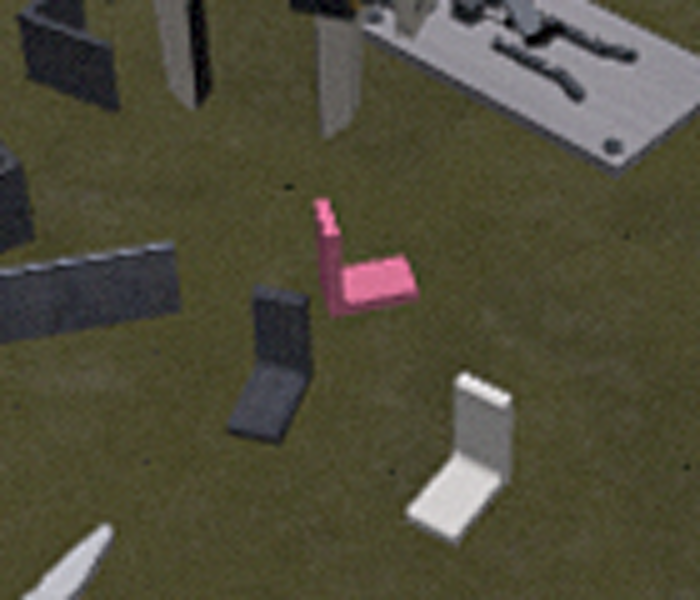

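Emit:
step_arm([
  [[3,0,30,0,0,0],[3,0,60,0,0,0],[3,0,85,0,0,0],[3,0,105,0,0,0],[3,0,120,0,0,0],[3,0,130,0,0,0],[3,0,138,0,0,0],[3,0,144,0,0,0],[3,0,148,0,0,0],[3,0,149.5,0,0,0]],
])

```text
clock: 4.68
eef_pos: [0.5493, 0.2702, 0.0503]
ee_rot: [1.809, 2.568, 0.0]
contact_force: [0.2, 0.4, -0.1]
opening: 0.648
gripper_force: 0.0
```

```bash
python3 - <<'E'
from h import *
p,d=ctrl.camera('scene'); 
cv2.imwrite('pics/c4.png',cv2.resize(p[210:300,230:330,::-1],None,fx=6,fy=6,interpolation=cv2.INTER_CUBIC))
go(.549,.27,.05,20)
E
```

```text
t 4.7333 pos [0.5492 0.2704 0.0503] yaz 19.7 F [-0.23  0.07 -0.53] op 60.3 gf 0.0 tilt [0.0003 0.0001]
shift [-0.3 -0.3  0.3] turn z -0.0052
```

View pics/c4.png

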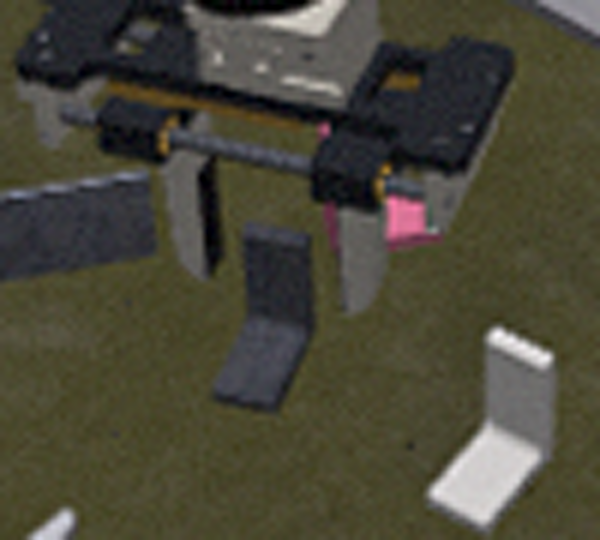

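Both fingers straddle the dark leg, and the pink one is clear behind them. I'll grip.

Emit:
step_arm([
  [[0,0,0,0,0,0],[0,0,0,0,0,0],[0,0,0,0,0,0],[0,0,0,0,0,0],[0,0,0,0,0,0],[0,0,0,0,0,0],[0,0,0,0,0,0],[0,0,0,0,0,0]],
], claw=20, force=35)

```text
clock: 5.4
eef_pos: [0.5496, 0.2707, 0.0505]
ee_rot: [1.808, 2.568, 0.002]
contact_force: [0.8, 0.2, 0.6]
opening: 0.297
gripper_force: 34.9
```

Emit:
step_arm([
  [[0,0,0,0,0,0],[0,0,0,0,0,0],[0,0,-5,0,0,0],[0,0,-15,0,0,0],[0,0,-35,0,0,0],[0,0,-60,0,0,0],[0,0,-80,0,0,0],[0,0,-90,0,0,0],[0,0,-90,0,0,0]],
])

```text
clock: 6.15
eef_pos: [0.5499, 0.2714, 0.143]
ee_rot: [1.807, 2.567, 0.007]
contact_force: [-0.6, 0.6, -1.1]
opening: 0.297
gripper_force: 34.8
```

```bash
cat > held.py <<'E'
from h import *
import sys
def held(n='scene'):
    cal=ctrl.get_calibration(n); p,d=ctrl.camera(n); C=cloud(cal,d); s=ctrl.get_state()
    M=R.from_rotvec(s['ee_rot']).as_matrix(); T=(C-s['eef_pos'])@M  # tool frame
    return p,d,C,T,s,cal
E
python3 - <<'E'
from held import *
p,d,C,T,s,cal=held()
T=T*1000
hsv=cv2.cvtColor(p,cv2.COLOR_RGB2HSV)
m=(d>0)&(abs(T[...,1])<25)&(abs(T[...,0])<70)&(T[...,2]>22)&(T[...,2]<70)&(hsv[...,2]<90)
P=T[m]; print(len(P))
f=P[(P[:,2]>38)]; print('foot toolxy',cv2.minAreaRect(f[:,:2].astype(np.float32)),f.min(0).round(),f.max(0).round())
l=P[(P[:,2]<36)]; print('leg',l.mean(0).round(1),len(l)); 
a=np.polyfit(l[:,1],l[:,0],1); print('leg face slope deg',np.degrees(np.arctan(a[0])))
for q in ['bracket_leg','bracket_toe']:
  for x in ctrl.place_of('scene',q)[:3]:
    o,dr=ray(cal,x['position']); M=R.from_rotvec(s['ee_rot']).as_matrix()
    z=s['eef_pos'][2]-(.016 if 'leg' in q else .046)
    print(q,x['score'],((at_z(cal,x['position'],z)-s['eef_pos'])@M*1000).round(1))
go(.5,-.025,.16,-94)
E
```

```text
250
foot toolxy ((23.47306251525879, 0.5068540573120117), (28.577119827270508, 49.820045471191406), 86.83111572265625) [ -2. -14.  38.] [48. 16. 50.]
leg [ 4.   0.7 29.2] 52
leg face slope deg 3.1399485794216657
bracket_leg 0.72 [ 102.5 -136.8   15.8]
bracket_leg 0.69 [-159.3  -87.7   15.8]
bracket_leg 0.56 [ 29.6 -43.4  15.9]
bracket_toe 0.79 [52.2 10.5 46. ]
bracket_toe 0.74 [  0.3 -83.7  45.9]
bracket_toe 0.65 [ 146.5 -127.7   45.8]
t 6.3 pos [0.5481 0.2697 0.139 ] yaz 19.72 F [-0.25  0.03 -1.76] op 27.9 gf 34.8 tilt [-0.0024 -0.0017]
shift [-261.2 -144.8  -20.4] turn z 1.9847
```

Emit:
step_arm([
  [[-5,-3,-10,0,0,0.06],[-20,-11,-20,0,0,0.17],[-45,-25,-20,0,0,0.29],[-75,-42,-20,0,0,0.41],[-105,-59,-20,0,0,0.53],[-135,-76,-20,0,0,0.65],[-165,-92,-20,0,0,0.77],[-195,-109,-20,0,0,0.89],[-220,-123,-20,0,0,1.01],[-240,-133,-20,0,0,1.13],[-250,-139,-20,0,0,1.25],[-256,-143,-20,0,0,1.37]],
])

```text
clock: 7.3
eef_pos: [0.4991, -0.0217, 0.1587]
ee_rot: [3.03, 0.83, -0.006]
contact_force: [0.7, 0.5, -2.1]
opening: 0.3
gripper_force: 34.8
```

```bash
python3 - <<'E'
from h import *
go(.505,-.0262,.15,-94)
E
```

```text
t 7.3 pos [ 0.4991 -0.0217  0.1587] yaz -59.36 F [ 0.7   0.53 -2.14] op 27.9 gf 34.8 tilt [-0.0039 -0.0013]
shift [2.8 6.9 8.7] turn z 0.6045
```

Emit:
step_arm([
  [[3,7,9,0,0,0.1],[3,7,15,0,0,0.21],[3,7,25,0,0,0.32],[3,7,38,0,0,0.43],[3,7,50,0,0,0.52],[3,7,60,0,0,0.58],[3,7,67,0,0,0.604],[3,7,70,0,0,0.604],[3,7,70,0,0,0.604]],
])

```text
clock: 8.05
eef_pos: [0.506, -0.023, 0.089]
ee_rot: [3.14, -0.091, -0.005]
contact_force: [0.3, -0.3, -0.6]
opening: 0.297
gripper_force: 34.8
```

```bash
python3 - <<'E'
from held import *
p,d,C,T,s,cal=held()
cv2.imwrite('pics/c5.png',cv2.resize(p[140:250,270:400,::-1],None,fx=5.5,fy=5.5,interpolation=cv2.INTER_CUBIC))
T=T*1000
hsv=cv2.cvtColor(p,cv2.COLOR_RGB2HSV)
m=(d>0)&(abs(T[...,1])<25)&(abs(T[...,0])<70)&(T[...,2]>22)&(T[...,2]<58)&(hsv[...,2]<90)
P=T[m]; f=P[(P[:,2]>36)]; print(len(P),f.min(0).round(),f.max(0).round(),cv2.minAreaRect(f[:,:2].astype(np.float32)))
go(.505,-.0262,.062,-94)
pt,dt=ctrl.camera('top'); cv2.imwrite('pics/c6.png',cv2.resize(pt[140:240,280:390,::-1],None,fx=6,fy=6,interpolation=cv2.INTER_CUBIC))
# rails: dark pixels on bed in both cams
o=np.array([.5966,-.0328]); a=np.radians(-4); J=np.array([[np.cos(a),np.sin(a)],[-np.sin(a),np.cos(a)]])
for n,q in (('scene',np.load('scenep.npy')),('top',np.load('topp.npy'))):
    c=ctrl.get_calibration(n); r_,c_=np.mgrid[:400,:640]
    W=cloud(c,np.ones((400,640),np.float32)); O=np.array(c['xyz']); D=W-O
    X=O+D*((.018-O[2])/D[...,2])[...,None]; XJ=((X[...,:2]-o)@J.T)*1000
    g=cv2.cvtColor(q,cv2.COLOR_RGB2GRAY); mm=(g<75)
    for x0 in (-45,-35,-22,-12):
        k=mm&(XJ[...,0]>x0)&(XJ[...,0]<x0+10)&(abs(XJ[...,1])<45); print(n,x0,np.sort(XJ[k][:,1]).round())
E
```

```text
122 [ -7. -18.  36.] [42. 12. 54.] ((17.496091842651367, -2.8455276489257812), (28.548267364501953, 49.89340591430664), 87.45732879638672)
t 8.1 pos [ 0.5066 -0.0231  0.0897] yaz -93.32 F [ 0.44  0.13 -1.2 ] op 28.0 gf 34.8 tilt [-0.0014  0.0001]
shift [-1.4  3.2 27.7] turn z 0.0118
scene -45 [-25. -23. -21. -19. -18. -16. -14. -12.  28.  30.  30.  32.  34.  36.]
scene -35 [-20. -18. -16. -16. -14. -12. -10.  25.  26.  28.  32.]
scene -22 [-18. -14. -12. -12. -10.  23.  25.  27.  29.  31.]
scene -12 [-18. -16. -14. -12. -10. -10.  21.  23.  25.  25.  27.  29.]
top -45 []
top -35 []
top -22 []
top -12 []
```

View pics/c5.png

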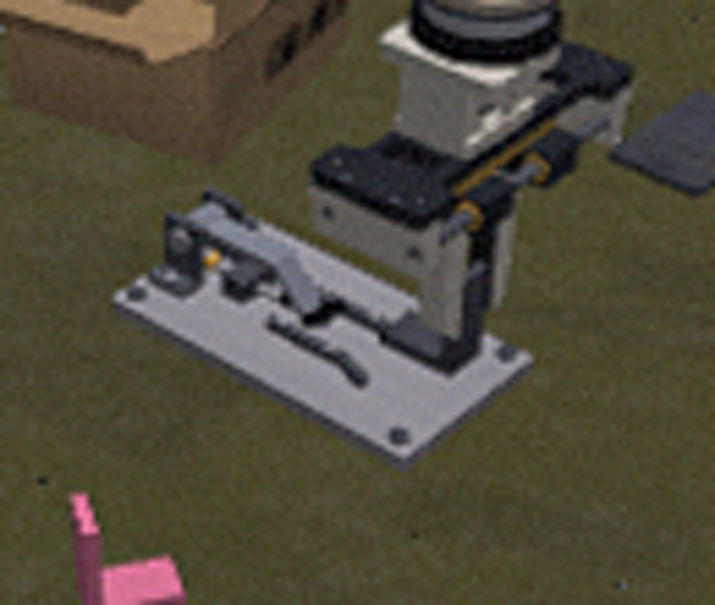

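Bracket held level over the bare bed: toe at crop pixel (400,335), rails at (270–370,320–385). Next, the top view for lateral alignment.

View pics/c6.png

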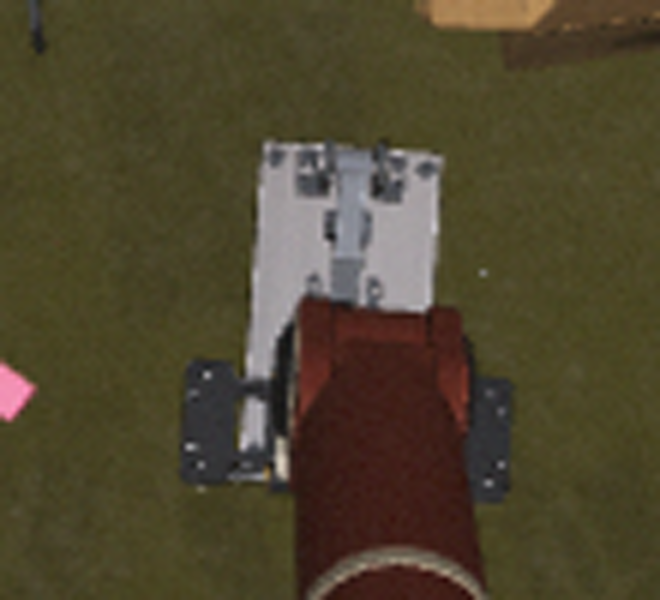

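Emit:
step_arm([
  [[-0.5,2,4,0,0,0.006],[-1,3.5,10,0,0,0.012],[-1.5,3.7,16,0,0,0.012],[-1.5,3.7,20,0,0,0.012],[-1.5,3.7,23,0,0,0.012],[-1.5,3.7,24.5,0,0,0.012],[-1.5,3.7,25,0,0,0.012],[-1.5,3.7,25,0,0,0.012]],
])

```text
clock: 8.82
eef_pos: [0.5053, -0.0267, 0.0651]
ee_rot: [-3.139, 0.111, 0.0]
contact_force: [-0.3, -0.4, -2.4]
opening: 0.298
gripper_force: 34.8
```

Emit:
step_arm([
  [[0,0,0,0,0,0],[0,0,0,0,0,0],[0,0,0.5,0,0,0],[0,0,1,0,0,0],[0,0,1,0,0,0]],
])

```text
clock: 9.23
eef_pos: [0.5052, -0.0268, 0.0642]
ee_rot: [-3.14, 0.112, -0.0]
contact_force: [-0.2, -0.3, -1.8]
opening: 0.298
gripper_force: 34.8
```

```bash
python3 - <<'E'
from h import *
go(.505,-.0268,.062,-94)
E
```

```text
t 9.2333 pos [ 0.5052 -0.0268  0.0642] yaz -94.08 F [-0.16 -0.25 -1.84] op 27.7 gf 34.8 tilt [0. 0.]
shift [-0.2  0.   2.2] turn z -0.0014
```

Emit:
step_arm([
  [[0,0,0.5,0,0,0],[0,0,1,0,0,0],[0,0,1,0,0,0],[0,0,1,0,0,0]],
])

```text
clock: 9.57
eef_pos: [0.5052, -0.0268, 0.0631]
ee_rot: [-3.14, 0.112, 0.0]
contact_force: [-0.3, 1.1, -1.4]
opening: 0.301
gripper_force: 34.8
```

Emit:
step_arm([
  [[0,0,0.4,0,0,0],[0,0,0.8,0,0,0],[0,0,0.8,0,0,0],[0,0,0.8,0,0,0]],
])

```text
clock: 9.9
eef_pos: [0.5053, -0.0267, 0.0625]
ee_rot: [-3.14, 0.112, -0.0]
contact_force: [0.4, -0.7, -2.3]
opening: 0.302
gripper_force: 34.8
```

Emit:
step_arm([
  [[0,0,0.4,0,0,0],[0,0,0.8,0,0,0],[0,0,0.8,0,0,0],[0,0,0.8,0,0,0]],
])

```text
clock: 10.23
eef_pos: [0.5053, -0.0268, 0.0624]
ee_rot: [-3.139, 0.112, -0.001]
contact_force: [-2.4, 0.4, 5.4]
opening: 0.299
gripper_force: 34.9
```

Emit:
step_arm([
  [[0,0,0.3,0,0,0],[0,0,0.6,0,0,0],[0,0,0.6,0,0,0],[0,0,0.6,0,0,0]],
])

```text
clock: 10.57
eef_pos: [0.5053, -0.0268, 0.0623]
ee_rot: [-3.139, 0.112, -0.001]
contact_force: [-2.4, -0.5, 9.7]
opening: 0.297
gripper_force: 34.9
```

Emit:
step_arm([
  [[0,0,-1,0,0,0],[0,0,-1,0,0,0],[0,0,-1,0,0,0],[0,0,-1,0,0,0]],
], claw=36)

```text
clock: 10.9
eef_pos: [0.5054, -0.0267, 0.0618]
ee_rot: [-3.14, 0.112, -0.0]
contact_force: [0.1, -0.1, 0.0]
opening: 0.389
gripper_force: 0.0
```

Emit:
step_arm([
  [[0,0,0,0,0,0],[0,0,0,0,0,0],[0,0,0,0,0,0],[0,0,0,0,0,0],[0,0,0,0,0,0],[0,0,0,0,0,0]],
], claw=20)

```text
clock: 11.4
eef_pos: [0.5051, -0.0268, 0.0618]
ee_rot: [-3.14, 0.112, 0.001]
contact_force: [-0.2, 0.4, -1.7]
opening: 0.297
gripper_force: 35.0
```

```bash
python3 - <<'E'
from h import *
go(.535,-.0290,.062,-94)
E
```

```text
t 11.4 pos [ 0.5051 -0.0268  0.0618] yaz -94.08 F [-0.18  0.41 -1.73] op 27.6 gf 35.0 tilt [-0.0005  0.0001]
shift [30.   0.1 -0.2] turn z -0.0014
```

Emit:
step_arm([
  [[2,0,0,0,0,0],[4,0,0,0,0,0],[6,0,0,0,0,0],[8,0,0,0,0,0],[10,0,0,0,0,0],[12,0,0,0,0,0],[14,0,0,0,0,0],[16,0,0,0,0,0],[17,0,0,0,0,0],[18,0,0,0,0,0]],
])

```text
clock: 12.23
eef_pos: [0.5233, -0.0281, 0.0619]
ee_rot: [-3.14, 0.112, 0.0]
contact_force: [-0.2, -0.7, -1.6]
opening: 0.3
gripper_force: 35.0
```

```bash
python3 - <<'E'
from held import *
p,d,C,T,s,cal=held()
cv2.imwrite('pics/c7.png',cv2.resize(p[165:225,290:370,::-1],None,fx=9,fy=9,interpolation=cv2.INTER_CUBIC))
go(.535,-.0290,.062,-94); print(s['wrist_torque'])
E
```

```text
t 12.2833 pos [ 0.5235 -0.0281  0.062 ] yaz -94.08 F [ 0.21 -0.14 -2.23] op 27.8 gf 35.0 tilt [0.0004 0.    ]
shift [11.5  0.1 -0. ] turn z -0.0014
[0.07043711 0.05272767 0.0026501 ]
```

View pics/c7.png

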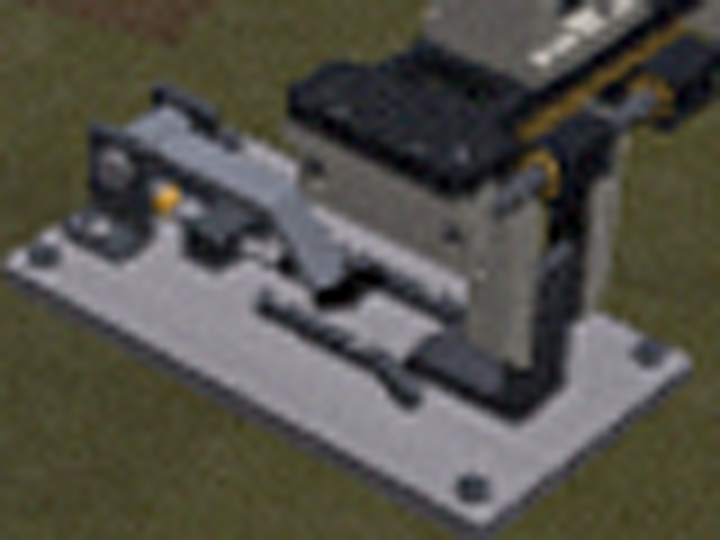

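The toe is in the mouth of the rails, around crop pixel (430,345). I'll slide on and watch the side force.

Emit:
step_arm([
  [[1.5,0,0,0,0,0],[3,0,0,0,0,0],[4.5,0,0,0,0,0],[6,0,0,0,0,0],[7,0,0,0,0,0],[7,0,0,0,0,0]],
])

```text
clock: 12.78
eef_pos: [0.5305, -0.0285, 0.062]
ee_rot: [-3.14, 0.112, -0.001]
contact_force: [0.2, 0.7, -1.8]
opening: 0.3
gripper_force: 35.0
```

Emit:
step_arm([
  [[1,0,0,0,0,0],[2,0,0,0,0,0],[3,0,0,0,0,0],[4,0,0,0,0,0],[5,0,0,0,0,0],[5,0,0,0,0,0]],
])

```text
clock: 13.28
eef_pos: [0.5355, -0.0289, 0.062]
ee_rot: [-3.14, 0.112, -0.001]
contact_force: [0.9, -0.2, -2.1]
opening: 0.298
gripper_force: 35.0
```

Emit:
step_arm([
  [[1,0,0,0,0,0],[2,0,0,0,0,0],[3,0,0,0,0,0],[4,0,0,0,0,0],[5,0,0,0,0,0],[6,0,0,0,0,0],[6,0,0,0,0,0]],
])

```text
clock: 13.87
eef_pos: [0.5415, -0.0293, 0.062]
ee_rot: [-3.14, 0.112, -0.001]
contact_force: [0.3, -0.3, -1.5]
opening: 0.293
gripper_force: 35.0
```

Emit:
step_arm([
  [[1,0,0,0,0,0],[2,0,0,0,0,0],[3,0,0,0,0,0],[4,0,0,0,0,0],[5,0,0,0,0,0],[5,0,0,0,0,0]],
])

```text
clock: 14.37
eef_pos: [0.5465, -0.0297, 0.062]
ee_rot: [-3.14, 0.112, -0.001]
contact_force: [-0.7, -0.4, -2.1]
opening: 0.295
gripper_force: 35.0
```

Emit:
step_arm([
  [[1,0,0,0,0,0],[2,0,0,0,0,0],[3,0,0,0,0,0],[4,0,0,0,0,0],[5,0,0,0,0,0],[6,0,0,0,0,0],[6,0,0,0,0,0]],
])

```text
clock: 14.95
eef_pos: [0.5524, -0.0301, 0.062]
ee_rot: [-3.14, 0.112, -0.001]
contact_force: [0.1, -0.1, -2.6]
opening: 0.297
gripper_force: 35.0
```

Emit:
step_arm([
  [[1,0,0,0,0,0],[2,0,0,0,0,0],[3,0,0,0,0,0],[3,0,0,0,0,0]],
])

```text
clock: 15.28
eef_pos: [0.5544, -0.0303, 0.0619]
ee_rot: [-3.139, 0.112, 0.003]
contact_force: [-1.4, 0.6, -0.4]
opening: 0.298
gripper_force: 35.0
```

Emit:
step_arm([
  [[1,0,0,0,0,0],[2,0,0,0,0,0],[3,0,0,0,0,0],[3,0,0,0,0,0]],
])

```text
clock: 15.62
eef_pos: [0.555, -0.0304, 0.062]
ee_rot: [-3.139, 0.112, 0.011]
contact_force: [-7.5, 1.1, 5.7]
opening: 0.299
gripper_force: 35.0
```

Emit:
step_arm([
  [[1,0,0,0,0,0],[2,0,0,0,0,0],[2,0,0,0,0,0],[2,0,0,0,0,0]],
])

```text
clock: 15.95
eef_pos: [0.5553, -0.0304, 0.0621]
ee_rot: [-3.139, 0.112, 0.017]
contact_force: [-9.3, 0.5, 9.0]
opening: 0.299
gripper_force: 35.0
```

Emit:
step_arm([
  [[1,0,0,0,0,0],[2,0,0,0,0,0],[2,0,0,0,0,0],[2,0,0,0,0,0]],
])

```text
clock: 16.28
eef_pos: [0.5556, -0.0304, 0.0622]
ee_rot: [-3.139, 0.112, 0.022]
contact_force: [-13.0, 1.3, 12.3]
opening: 0.297
gripper_force: 35.0
```

```bash
python3 - <<'E'
from h import *
s=ctrl.get_state(); print(s['wrist_torque']); M=R.from_rotvec(s['ee_rot']).as_matrix(); print(M.round(4))
go(.56,-.0304,.062,-94)
E
```

```text
[ 0.28669801  2.72610508 -0.00351127]
[[ 9.974e-01 -7.120e-02 -1.430e-02]
 [-7.120e-02 -9.975e-01  1.300e-03]
 [-1.430e-02 -2.000e-04 -9.999e-01]]
t 16.2833 pos [ 0.5556 -0.0304  0.0622] yaz -94.08 F [-13.02   1.28  12.27] op 27.6 gf 35.0 tilt [-0.0143  0.0013]
shift [ 4.4 -0.3  0.1] turn z -0.0015
```

Emit:
step_arm([
  [[0,0,0,0,0.01,0],[0,0,0,0,0.02,0],[0,0,0,0,0.02,0],[0,0,0,0,0.02,0]],
])

```text
clock: 16.62
eef_pos: [0.5552, -0.0304, 0.0618]
ee_rot: [3.14, -0.112, 0.008]
contact_force: [-11.0, 1.0, 11.5]
opening: 0.295
gripper_force: 35.0
```

```bash
cat > f.py <<'E'
from h import *
s=ctrl.get_state(); M=R.from_rotvec(s['ee_rot']).as_matrix()
print('tau',s['wrist_torque'].round(2),'pitch toe-down',(-M[2,0]).round(4)*-1)
go(.56,-.0304,.062,-94)
E
python3 f.py
```

```text
tau [0.3  2.84 0.04] pitch toe-down 0.0049
t 16.6167 pos [ 0.5552 -0.0304  0.0618] yaz -94.09 F [-10.99   0.98  11.53] op 27.5 gf 35.0 tilt [ 0.0049 -0.0002]
shift [ 4.8 -0.4 -0.2] turn z -0.0015
```

Emit:
step_arm([
  [[0,0,-0.5,0,0,0],[0,0,-1,0,0,0],[0,0,-1,0,0,0],[0,0,-1,0,0,0]],
])

```text
clock: 16.95
eef_pos: [0.5553, -0.0305, 0.0618]
ee_rot: [3.139, -0.112, 0.007]
contact_force: [-10.1, 0.5, 4.7]
opening: 0.299
gripper_force: 35.0
```

```bash
python3 f.py; python3 - <<'E'
from held import *
p,d,C,T,s,cal=held()
cv2.imwrite('pics/c8.png',cv2.resize(p[165:225,290:370,::-1],None,fx=9,fy=9,interpolation=cv2.INTER_CUBIC))
E
```

```text
tau [0.28 2.49 0.04] pitch toe-down 0.0046
t 16.95 pos [ 0.5553 -0.0305  0.0618] yaz -94.08 F [-10.05   0.53   4.65] op 27.8 gf 35.0 tilt [ 0.0046 -0.0003]
shift [ 4.7 -0.4 -0.2] turn z -0.0014
```

View pics/c8.png

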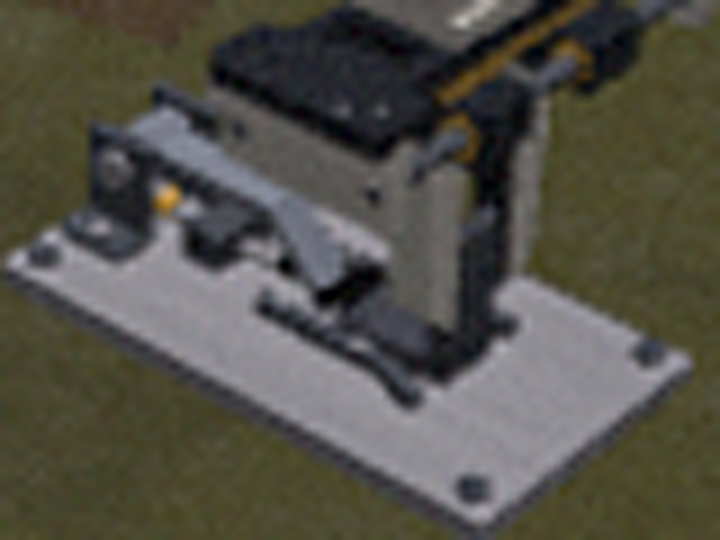

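The toe is under the shoe's ramp at crop pixel (340,290), seated between the rails. I'll ease the downward lean, then push on.

Emit:
step_arm([
  [[0.5,0,-0.7,0,0,0],[1,0,-0.8,0,0,0],[1.5,0,-0.8,0,0,0],[1.5,0,-0.8,0,0,0]],
])

```text
clock: 17.33
eef_pos: [0.5555, -0.0304, 0.062]
ee_rot: [3.14, -0.112, 0.002]
contact_force: [-10.0, 0.6, 2.6]
opening: 0.3
gripper_force: 35.0
```

Emit:
step_arm([
  [[0.5,0,-0.3,0,0,0],[1,0,-0.3,0,0,0],[1.5,0,-0.3,0,0,0],[1.5,0,-0.3,0,0,0]],
])

```text
clock: 17.67
eef_pos: [0.5557, -0.0304, 0.0621]
ee_rot: [-3.14, 0.112, 0.002]
contact_force: [-13.0, 0.2, 3.3]
opening: 0.303
gripper_force: 35.0
```

```bash
python3 f.py
```

```text
tau [0.33 3.04 0.07] pitch toe-down -0.0014
t 17.6667 pos [ 0.5557 -0.0304  0.0621] yaz -94.08 F [-12.98   0.15   3.35] op 28.1 gf 35.0 tilt [-0.0014  0.0001]
shift [ 4.3 -0.4  0.1] turn z -0.0013
```

Emit:
step_arm([
  [[0.5,0,-0.5,0,0.005,0],[1,0,-0.6,0,0.005,0],[1.5,0,-0.6,0,0.005,0],[1.5,0,-0.6,0,0.005,0]],
])

```text
clock: 18.0
eef_pos: [0.5566, -0.0305, 0.0623]
ee_rot: [3.139, -0.112, 0.003]
contact_force: [-11.3, 0.9, 1.7]
opening: 0.295
gripper_force: 35.0
```

```bash
python3 f.py
```

```text
tau [ 0.27  3.14 -0.03] pitch toe-down 0.0022
t 18.0 pos [ 0.5566 -0.0305  0.0623] yaz -94.07 F [-11.29   0.86   1.67] op 27.4 gf 35.0 tilt [ 0.0022 -0.0002]
shift [ 3.4 -0.3  0.3] turn z -0.0013
```

Emit:
step_arm([
  [[0.5,0,-0.2,0,0.002,0],[1,0,-0.2,0,0.004,0],[1.5,0,-0.2,0,0.004,0],[1.5,0,-0.2,0,0.004,0]],
])

```text
clock: 18.33
eef_pos: [0.5572, -0.0306, 0.0623]
ee_rot: [3.139, -0.112, 0.007]
contact_force: [-12.4, 1.0, 2.1]
opening: 0.297
gripper_force: 35.0
```

Emit:
step_arm([
  [[0.5,0,0,0,0.002,0],[1,0,0,0,0.003,0],[1.5,0,0,0,0.003,0],[1.5,0,0,0,0.003,0]],
])

```text
clock: 18.67
eef_pos: [0.558, -0.0307, 0.0622]
ee_rot: [3.139, -0.112, 0.009]
contact_force: [-14.7, 1.5, 3.5]
opening: 0.299
gripper_force: 35.0
```

```bash
python3 f.py
```

```text
tau [ 0.28  3.57 -0.02] pitch toe-down 0.0058
t 18.6667 pos [ 0.558  -0.0307  0.0622] yaz -94.08 F [-14.72   1.51   3.48] op 27.8 gf 35.0 tilt [ 0.0057 -0.0005]
shift [ 2.  -0.4  0.2] turn z -0.0014
```

Emit:
step_arm([
  [[0.4,0,-0.3,0,0,0],[0.8,0,-0.5,0,0,0],[1,0,-0.5,0,0,0],[1,0,-0.5,0,0,0]],
])

```text
clock: 19.0
eef_pos: [0.5586, -0.0306, 0.0626]
ee_rot: [3.139, -0.111, 0.008]
contact_force: [-14.4, 0.5, 3.5]
opening: 0.298
gripper_force: 35.0
```

Emit:
step_arm([
  [[0.4,0,0,0,0,0],[0.8,0,0,0,0,0],[1,0,0,0,0,0],[1,0,0,0,0,0]],
])

```text
clock: 19.33
eef_pos: [0.5587, -0.0307, 0.0626]
ee_rot: [3.139, -0.112, 0.005]
contact_force: [-15.5, 0.7, 4.3]
opening: 0.297
gripper_force: 35.0
```

```bash
python3 f.py
```

```text
tau [ 0.33  3.94 -0.  ] pitch toe-down 0.003
t 19.3333 pos [ 0.5587 -0.0307  0.0626] yaz -94.07 F [-15.51   0.67   4.27] op 27.6 gf 35.0 tilt [ 0.0029 -0.0003]
shift [ 1.2 -0.4  0.6] turn z -0.0012
```

Emit:
step_arm([
  [[0.4,0,-0.4,0,0.002,0],[0.8,0,-0.7,0,0.004,0],[1,0,-0.7,0,0.004,0],[1,0,-0.7,0,0.004,0]],
])

```text
clock: 19.67
eef_pos: [0.5604, -0.0307, 0.0633]
ee_rot: [3.139, -0.111, 0.013]
contact_force: [-14.7, 0.5, 3.7]
opening: 0.3
gripper_force: 35.0
```

Emit:
step_arm([
  [[0.4,0,0,0,0,0],[0.8,0,0,0,0,0],[1,0,0,0,0,0],[1,0,0,0,0,0]],
])

```text
clock: 20.0
eef_pos: [0.5606, -0.0307, 0.0634]
ee_rot: [3.139, -0.112, 0.01]
contact_force: [-15.5, 0.9, 5.1]
opening: 0.295
gripper_force: 35.0
```

```bash
python3 f.py
```

```text
tau [ 0.38  4.05 -0.01] pitch toe-down 0.0066
t 20.0 pos [ 0.5606 -0.0307  0.0634] yaz -94.07 F [-15.45   0.91   5.14] op 27.4 gf 35.0 tilt [ 0.0066 -0.0004]
shift [-0.6 -0.3  1.4] turn z -0.0012
```

The bracket seems to pitch in the grip from the high push point. I'll unload, set it flat again, and regrip lower and firmer.

Emit:
step_arm([
  [[-2,0,0,0,0,0],[-4,0,0.2,0,0,0],[-6,0,0.4,0,-0.01,0],[-8,0,0.6,0,-0.01,0],[-9,0,0.8,0,-0.01,0],[-9,0,1,0,-0.01,0],[-9,0,1,0,-0.01,0]],
])

```text
clock: 20.58
eef_pos: [0.56, -0.0306, 0.0632]
ee_rot: [3.139, -0.112, 0.024]
contact_force: [-5.7, 1.2, -5.6]
opening: 0.301
gripper_force: 35.0
```

```bash
python3 f.py
```

```text
tau [ 0.18  1.92 -0.02] pitch toe-down 0.0153
t 20.5833 pos [ 0.56   -0.0306  0.0632] yaz -94.07 F [-5.74  1.22 -5.58] op 28.0 gf 35.0 tilt [ 0.0152 -0.0011]
shift [-0.  -0.2  1.2] turn z -0.0013
```

Emit:
step_arm([
  [[-1,0,0.5,0,-0.005,0],[-2,0,1,0,-0.01,0],[-3,0,1.5,0,-0.015,0],[-4,0,2,0,-0.015,0],[-4,0,2,0,-0.015,0]],
])

```text
clock: 21.0
eef_pos: [0.5599, -0.0307, 0.063]
ee_rot: [3.139, -0.112, 0.015]
contact_force: [-3.7, 0.1, 0.7]
opening: 0.298
gripper_force: 35.0
```

```bash
python3 f.py
```

```text
tau [ 0.11  1.3  -0.07] pitch toe-down 0.0096
t 21.0 pos [ 0.5599 -0.0307  0.063 ] yaz -94.08 F [-3.68  0.08  0.7 ] op 27.7 gf 35.0 tilt [ 0.0096 -0.0006]
shift [ 0.1 -0.3  1. ] turn z -0.0014
```

Emit:
step_arm([
  [[-1.5,0,0,0,0,0],[-3,0,0,0,0,0],[-3,0,0,0,0,0]],
])

```text
clock: 21.25
eef_pos: [0.5586, -0.0305, 0.0629]
ee_rot: [3.139, -0.112, 0.021]
contact_force: [-2.1, 0.2, -3.5]
opening: 0.298
gripper_force: 35.0
```

Emit:
step_arm([
  [[0,0,0,0,0,0],[0,0,0,0,0,0],[0,0,0,0,0,0],[0,0,0,0,0,0]],
], claw=36)

```text
clock: 21.58
eef_pos: [0.5591, -0.0306, 0.0637]
ee_rot: [3.139, -0.112, 0.023]
contact_force: [-0.0, 0.7, -0.1]
opening: 0.384
gripper_force: 0.0
```

```bash
python3 f.py; python3 - <<'E'
from held import *
for i in range(1):
    p,d,C,T,s,cal=held(); T=T*1000
    hsv=cv2.cvtColor(p,cv2.COLOR_RGB2HSV)
    m=(d>0)&(abs(T[...,1])<17)&(abs(T[...,0])<50)&(T[...,2]>-15)&(T[...,2]<58)&(hsv[...,2]<90)
    P=T[m]; l=P[(P[:,2]>15)&(P[:,2]<36)&(abs(P[:,0])<15)]; print('leg face',np.median(l,0),len(l))
    f=P[P[:,2]>38]; print(f.min(0),f.max(0))
cv2.imwrite('pics/c9.png',cv2.resize(p[165:225,290:370,::-1],None,fx=9,fy=9,interpolation=cv2.INTER_CUBIC))
E
```

```text
tau [ 0.03  0.06 -0.02] pitch toe-down 0.0144
t 21.5833 pos [ 0.5591 -0.0306  0.0637] yaz -94.08 F [-0.05  0.66 -0.13] op 35.8 gf 0.0 tilt [ 0.0143 -0.0009]
shift [ 0.9 -0.3  1.7] turn z -0.0014
leg face [-7.80161651 -4.68985052 27.14458695] 37
[-11.33960068 -16.921403    38.07050077] [49.3843559  11.82211918 52.75646605]
```

Emit:
step_arm([
  [[-1,0,2,0,-0.007,0],[-2,0,4,0,-0.014,0],[-3,0,7,0,-0.014,0],[-4,0,9,0,-0.014,0],[-4,0,10.5,0,-0.014,0],[-4,0,10.5,0,-0.014,0]],
])

```text
clock: 22.13
eef_pos: [0.5533, -0.0302, 0.0518]
ee_rot: [-3.139, 0.112, 0.006]
contact_force: [-0.1, -1.1, 0.9]
opening: 0.385
gripper_force: 0.0
```

Emit:
step_arm([
  [[0,0,0,0,0,0],[0,0,0,0,0,0],[0,0,0,0,0,0],[0,0,0,0,0,0],[0,0,0,0,0,0],[0,0,0,0,0,0]],
], claw=20, force=58)

```text
clock: 22.63
eef_pos: [0.5538, -0.0302, 0.0524]
ee_rot: [-3.139, 0.112, 0.005]
contact_force: [-0.3, 0.4, -0.4]
opening: 0.296
gripper_force: 58.0
```

```bash
python3 f.py
```

```text
tau [0.06 0.02 0.01] pitch toe-down -0.0029
t 22.6333 pos [ 0.5538 -0.0302  0.0524] yaz -94.08 F [-0.28  0.38 -0.36] op 27.5 gf 58.0 tilt [-0.0029  0.0002]
shift [ 6.2 -0.3 -9.6] turn z -0.0014
```

Emit:
step_arm([
  [[1,0,0,0,0.002,0],[2,0,0,0,0.004,0],[3,0,0,0,0.006,0],[4,0,0,0,0.008,0],[4,0,0,0,0.008,0]],
])

```text
clock: 23.05
eef_pos: [0.5539, -0.0302, 0.0524]
ee_rot: [-3.139, 0.112, 0.005]
contact_force: [-7.7, -0.9, 8.0]
opening: 0.298
gripper_force: 58.0
```

Emit:
step_arm([
  [[1,0,0,0,0.002,0],[2,0,0,0,0.004,0],[3,0,0,0,0.006,0],[3,0,0,0,0.006,0]],
])

```text
clock: 23.38
eef_pos: [0.5539, -0.0302, 0.0524]
ee_rot: [-3.139, 0.112, 0.006]
contact_force: [-12.4, 0.2, 12.5]
opening: 0.295
gripper_force: 58.0
```

```bash
python3 f.py
```

```text
tau [0.24 2.56 0.03] pitch toe-down -0.0038
t 23.3833 pos [ 0.5539 -0.0302  0.0524] yaz -94.08 F [-12.38   0.18  12.47] op 27.4 gf 58.0 tilt [-0.0038  0.0005]
shift [ 6.  -0.3 -9.7] turn z -0.0013
```

Emit:
step_arm([
  [[0,0,-0.5,0,0,0],[0,0,-1,0,0,0],[0,0,-1.5,0,0,0],[0,0,-1.5,0,0,0]],
])

```text
clock: 23.72
eef_pos: [0.554, -0.0302, 0.0525]
ee_rot: [-3.139, 0.112, 0.006]
contact_force: [-8.4, 0.1, 3.5]
opening: 0.296
gripper_force: 58.0
```

```bash
python3 f.py
```

```text
tau [0.2  2.04 0.09] pitch toe-down -0.0039
t 23.7167 pos [ 0.554  -0.0302  0.0525] yaz -94.07 F [-8.42  0.12  3.54] op 27.6 gf 58.0 tilt [-0.0039  0.0003]
shift [ 6.  -0.3 -9.6] turn z -0.0013
```

Emit:
step_arm([
  [[1,0,-0.5,0,0.002,0],[2,0,-0.8,0,0.003,0],[3,0,-1.1,0,0.004,0],[3,0,-1.1,0,0.004,0]],
])

```text
clock: 24.05
eef_pos: [0.5542, -0.0303, 0.0526]
ee_rot: [-3.139, 0.112, 0.01]
contact_force: [-11.5, 0.8, 2.7]
opening: 0.296
gripper_force: 58.0
```

```bash
python3 f.py
```

```text
tau [0.3  2.72 0.03] pitch toe-down -0.0064
t 24.05 pos [ 0.5542 -0.0303  0.0526] yaz -94.07 F [-11.47   0.85   2.68] op 27.5 gf 58.0 tilt [-0.0064  0.0005]
shift [ 5.7 -0.3 -9.4] turn z -0.0012
```

Emit:
step_arm([
  [[0.5,0,-0.2,0,0.005,0],[1,0,-0.4,0,0.01,0],[1.5,0,-0.6,0,0.012,0],[1.5,0,-0.6,0,0.012,0]],
])

```text
clock: 24.38
eef_pos: [0.5543, -0.0303, 0.0524]
ee_rot: [3.139, -0.111, 0.004]
contact_force: [-11.4, 1.6, -0.7]
opening: 0.299
gripper_force: 58.0
```

```bash
python3 f.py
```

```text
tau [ 0.26  2.95 -0.04] pitch toe-down 0.0025
t 24.3833 pos [ 0.5543 -0.0303  0.0524] yaz -94.07 F [-11.36   1.55  -0.67] op 27.8 gf 58.0 tilt [ 0.0025 -0.0003]
shift [ 5.7 -0.3 -9.6] turn z -0.0012
```

Lean is gone; pushing on along x.

Emit:
step_arm([
  [[0.6,0,-0.1,0,0.001,0],[1.2,0,-0.2,0,0.002,0],[1.8,0,-0.3,0,0.003,0],[2,0,-0.3,0,0.003,0]],
])

```text
clock: 24.72
eef_pos: [0.5553, -0.0304, 0.0524]
ee_rot: [3.139, -0.111, 0.005]
contact_force: [-13.6, 0.6, -0.1]
opening: 0.298
gripper_force: 58.0
```

Emit:
step_arm([
  [[0.5,0,-0.1,0,0.001,0],[1,0,-0.2,0,0.002,0],[1,0,-0.2,0,0.002,0],[1,0,-0.2,0,0.002,0]],
])

```text
clock: 25.05
eef_pos: [0.5554, -0.0304, 0.0524]
ee_rot: [3.139, -0.112, 0.005]
contact_force: [-14.0, 1.2, 0.1]
opening: 0.298
gripper_force: 58.0
```

```bash
python3 f.py
```

```text
tau [0.33 3.44 0.05] pitch toe-down 0.003
t 25.05 pos [ 0.5554 -0.0304  0.0524] yaz -94.07 F [-13.98   1.18   0.12] op 27.7 gf 58.0 tilt [ 0.003  -0.0003]
shift [ 4.6 -0.3 -9.6] turn z -0.0013
```

Emit:
step_arm([
  [[0.5,0,0,0,0,0],[1,0,0,0,0,0],[1.5,0,-0.1,0,0.001,0],[2,0,-0.1,0,0.001,0],[2.5,0,-0.1,0,0.001,0],[2.5,0,-0.1,0,0.001,0]],
])

```text
clock: 25.55
eef_pos: [0.5567, -0.0305, 0.0524]
ee_rot: [3.139, -0.111, 0.002]
contact_force: [-14.0, 1.0, 1.1]
opening: 0.299
gripper_force: 58.0
```

```bash
python3 f.py
```

```text
tau [0.33 3.76 0.04] pitch toe-down 0.0014
t 25.55 pos [ 0.5567 -0.0305  0.0524] yaz -94.07 F [-14.04   1.03   1.14] op 27.8 gf 58.0 tilt [ 0.0014 -0.0003]
shift [ 3.3 -0.3 -9.6] turn z -0.0011
```

Emit:
step_arm([
  [[0.5,0,-0.1,0,0.001,0],[1,0,-0.2,0,0.002,0],[1.5,0,-0.3,0,0.003,0],[2,0,-0.3,0,0.003,0],[2.5,0,-0.3,0,0.003,0],[2.5,0,-0.3,0,0.003,0]],
])

```text
clock: 26.05
eef_pos: [0.5578, -0.0306, 0.0524]
ee_rot: [3.139, -0.112, 0.002]
contact_force: [-15.9, 1.8, 1.6]
opening: 0.294
gripper_force: 58.0
```

Emit:
step_arm([
  [[0.5,0,0,0,0.001,0],[1,0,0,0,0.001,0],[1.5,0,-0.1,0,0.002,0],[2,0,-0.1,0,0.002,0],[2,0,-0.1,0,0.002,0]],
])

```text
clock: 26.47
eef_pos: [0.5587, -0.0307, 0.0525]
ee_rot: [3.139, -0.112, 0.001]
contact_force: [-18.1, 1.2, 1.8]
opening: 0.294
gripper_force: 58.0
```

```bash
python3 f.py
```

```text
tau [0.38 4.51 0.06] pitch toe-down 0.0009
t 26.4667 pos [ 0.5587 -0.0307  0.0525] yaz -94.07 F [-18.05   1.18   1.84] op 27.3 gf 58.0 tilt [ 0.0009 -0.0002]
shift [ 1.3 -0.4 -9.5] turn z -0.0013
```

Emit:
step_arm([
  [[0.3,0,-0.3,0,0.001,0],[0.6,0,-0.6,0,0.002,0],[1,0,-0.8,0,0.003,0],[1.5,0,-0.8,0,0.003,0],[1.5,0,-0.8,0,0.003,0]],
])

```text
clock: 26.88
eef_pos: [0.5588, -0.0307, 0.0526]
ee_rot: [3.139, -0.111, 0.001]
contact_force: [-18.4, 1.1, 0.2]
opening: 0.297
gripper_force: 58.0
```

```bash
python3 f.py
```

```text
tau [0.36 4.76 0.02] pitch toe-down 0.0006
t 26.8833 pos [ 0.5588 -0.0307  0.0526] yaz -94.07 F [-18.44   1.12   0.22] op 27.6 gf 58.0 tilt [ 0.0006 -0.0003]
shift [ 1.1 -0.4 -9.4] turn z -0.0012
```

```bash
python3 - <<'E'
from held import *
p,d,C,T,s,cal=held()
np.save('d9.npy',d); np.save('p9.npy',p)
cv2.imwrite('pics/c10.png',cv2.resize(np.hstack([np.load('scenep.npy')[165:215,290:350,::-1],p[165:215,290:350,::-1]]),None,fx=6.5,fy=6.5,interpolation=cv2.INTER_CUBIC))
d0=np.load('scened.npy'); C0=cloud(cal,d0)
o=np.array([.5966,-.0328]); a=np.radians(-4); J=np.array([[np.cos(a),np.sin(a)],[-np.sin(a),np.cos(a)]])
for x0 in (5,15,25,35,45,55,65,75,85):
    out=[]
    for c in (C0,C):
        X=((c[...,:2]-o)@J.T)*1000
        k=(X[...,0]>x0)&(X[...,0]<x0+10)&(abs(X[...,1]-1)<6)&(c[...,2]<.075)&(c[...,2]>.015)
        out+= [k.sum(), round(np.median(c[k][:,2])*1000,1)]
    print(x0,out)
E
```

```text
5 [np.int64(4), np.float64(23.1), np.int64(4), np.float64(25.6)]
15 [np.int64(15), np.float64(28.1), np.int64(12), np.float64(30.8)]
25 [np.int64(17), np.float64(38.5), np.int64(6), np.float64(27.4)]
35 [np.int64(10), np.float64(43.8), np.int64(3), np.float64(17.9)]
45 [np.int64(17), np.float64(28.2), np.int64(8), np.float64(19.3)]
55 [np.int64(14), np.float64(44.3), np.int64(9), np.float64(25.6)]
65 [np.int64(10), np.float64(44.7), np.int64(8), np.float64(25.2)]
75 [np.int64(11), np.float64(45.6), np.int64(9), np.float64(46.6)]
85 [np.int64(13), np.float64(45.7), np.int64(15), np.float64(45.9)]
```

View pics/c10.png

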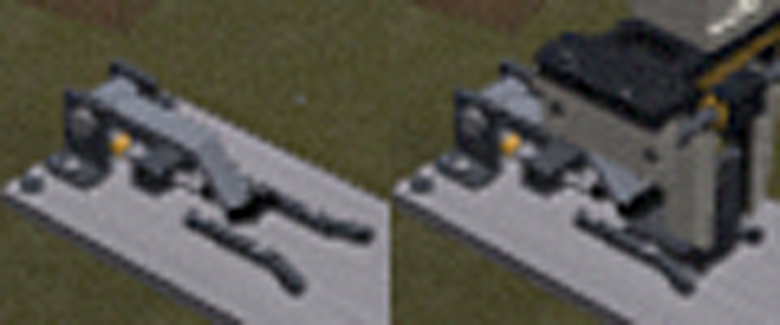

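The arm's shoe is lifted about 2.6 mm, so the toe is mid-ramp and the buffer isn't reached yet. I'll advance with a slight side wiggle to ease the friction.

Emit:
step_arm([
  [[0.3,1.2,0,0,0,0],[0.6,-1.2,0,0,0,0],[0.9,1.2,0,0,0,0],[1.2,-1.2,0,0,0,0],[1.5,1.2,0,0,0.001,0],[1.5,-1.2,0,0,0.001,0],[1.5,0,0,0,0.001,0]],
])

```text
clock: 27.52
eef_pos: [0.5764, -0.0313, 0.0563]
ee_rot: [3.138, -0.111, 0.059]
contact_force: [-3.2, 0.4, -11.4]
opening: 0.295
gripper_force: 58.0
```

```bash
python3 f.py
```

```text
tau [0.32 1.02 0.05] pitch toe-down 0.0375
t 27.5167 pos [ 0.5764 -0.0313  0.0563] yaz -94.04 F [ -3.17   0.38 -11.44] op 27.4 gf 58.0 tilt [ 0.0374 -0.0023]
shift [-16.2   0.3  -6.3] turn z -0.0007
```

It slipped over the crest and is now tilted and lifted a little with light x force. I'll lay it flat without pushing further.

Emit:
step_arm([
  [[-1,0,1,0,-0.01,0],[-2,0,2,0,-0.02,0],[-3,0,3,0,-0.03,0],[-3,0,3.5,0,-0.035,0],[-3,0,3.5,0,-0.035,0],[-3,0,3.5,0,-0.035,0]],
])

```text
clock: 28.02
eef_pos: [0.5776, -0.0318, 0.055]
ee_rot: [3.139, -0.112, 0.019]
contact_force: [2.0, 0.8, -8.9]
opening: 0.297
gripper_force: 58.0
```

```bash
python3 f.py
```

```text
tau [ 0.06 -0.29  0.02] pitch toe-down 0.0122
t 28.0167 pos [ 0.5776 -0.0318  0.055 ] yaz -94.07 F [ 1.99  0.78 -8.95] op 27.7 gf 58.0 tilt [ 0.0121 -0.0007]
shift [-17.6  -0.2  -7.2] turn z -0.0013
```

Emit:
step_arm([
  [[0,0,1,0,-0.005,0],[0,0,2,0,-0.01,0],[0,0,2.5,0,-0.012,0],[0,0,3,0,-0.012,0],[0,0,3,0,-0.012,0]],
])

```text
clock: 28.43
eef_pos: [0.5763, -0.0322, 0.0524]
ee_rot: [3.139, -0.112, -0.004]
contact_force: [1.2, -0.8, -1.3]
opening: 0.294
gripper_force: 58.0
```

```bash
python3 f.py
```

```text
tau [-0.03 -0.12  0.  ] pitch toe-down -0.0024
t 28.4333 pos [ 0.5763 -0.0322  0.0524] yaz -94.1 F [ 1.25 -0.77 -1.3 ] op 27.3 gf 58.0 tilt [-0.0024 -0.    ]
shift [-16.4  -0.6  -9.6] turn z -0.0017
```

Emit:
step_arm([
  [[0.5,0,0,0,0.001,0],[1,0,-0.1,0,0.002,0],[1.5,0,-0.2,0,0.003,0],[2,0,-0.3,0,0.004,0],[2,0,-0.3,0,0.004,0]],
])

```text
clock: 28.85
eef_pos: [0.5763, -0.0322, 0.0523]
ee_rot: [3.139, -0.112, -0.004]
contact_force: [-3.1, -0.8, 6.8]
opening: 0.297
gripper_force: 58.0
```

Emit:
step_arm([
  [[0.5,0,-0.1,0,0.001,0],[1,0,-0.2,0,0.002,0],[1,0,-0.2,0,0.002,0],[1,0,-0.2,0,0.002,0]],
])

```text
clock: 29.18
eef_pos: [0.5763, -0.0322, 0.0523]
ee_rot: [3.139, -0.112, -0.005]
contact_force: [-4.5, 0.4, 7.1]
opening: 0.293
gripper_force: 58.0
```

```bash
python3 f.py
```

```text
tau [-0.03  0.97  0.04] pitch toe-down -0.0029
t 29.1833 pos [ 0.5763 -0.0322  0.0523] yaz -94.09 F [-4.46  0.43  7.12] op 27.3 gf 58.0 tilt [-0.0029 -0.    ]
shift [-16.4  -0.6  -9.6] turn z -0.0016
```

Lean is 7 N; relieve it, then go on in small steps.

Emit:
step_arm([
  [[0,0,-0.5,0,0,0],[0,0,-1.1,0,0,0],[0.3,0,-1.1,0,0.001,0],[0.6,0,-1.2,0,0.001,0],[0.6,0,-1.2,0,0.001,0]],
])

```text
clock: 29.6
eef_pos: [0.5764, -0.0322, 0.0524]
ee_rot: [3.139, -0.112, -0.006]
contact_force: [-6.9, -1.0, 3.2]
opening: 0.295
gripper_force: 58.0
```

Emit:
step_arm([
  [[0.3,0,0,0,0,0],[0.6,0,-0.1,0,0.001,0],[0.6,0,-0.1,0,0.001,0]],
])

```text
clock: 29.85
eef_pos: [0.5764, -0.0322, 0.0524]
ee_rot: [3.139, -0.112, -0.006]
contact_force: [-6.3, -0.2, 2.5]
opening: 0.299
gripper_force: 58.0
```

```bash
python3 f.py
```

```text
tau [-0.12  1.38 -0.05] pitch toe-down -0.0038
t 29.85 pos [ 0.5764 -0.0322  0.0524] yaz -94.09 F [-6.34 -0.21  2.52] op 27.8 gf 58.0 tilt [-0.0038 -0.0001]
shift [-16.5  -0.6  -9.5] turn z -0.0016
```

Emit:
step_arm([
  [[0.3,0,-0.4,0,0.001,0],[0.6,0,-0.6,0,0.002,0],[0.9,0,-0.6,0,0.002,0],[0.9,0,-0.6,0,0.002,0]],
])

```text
clock: 30.18
eef_pos: [0.5764, -0.0322, 0.0525]
ee_rot: [3.139, -0.112, -0.006]
contact_force: [-6.4, -0.6, 1.9]
opening: 0.298
gripper_force: 58.0
```

Emit:
step_arm([
  [[0.3,0,-0.1,0,0.001,0],[0.6,0,-0.1,0,0.001,0],[0.6,0,-0.1,0,0.001,0]],
])

```text
clock: 30.43
eef_pos: [0.5765, -0.0322, 0.0525]
ee_rot: [3.139, -0.112, -0.007]
contact_force: [-6.7, -0.9, 1.7]
opening: 0.296
gripper_force: 58.0
```

```bash
python3 f.py
```

```text
tau [-0.09  1.64  0.04] pitch toe-down -0.0043
t 30.4333 pos [ 0.5765 -0.0322  0.0525] yaz -94.09 F [-6.74 -0.9   1.69] op 27.5 gf 58.0 tilt [-0.0043 -0.0001]
shift [-16.6  -0.6  -9.5] turn z -0.0015
```

Emit:
step_arm([
  [[0.4,0,-0.2,0,0.003,0],[0.8,0,-0.3,0,0.005,0],[1,0,-0.3,0,0.005,0],[1,0,-0.3,0,0.005,0],[1,0,-0.3,0,0.005,0]],
])

```text
clock: 30.85
eef_pos: [0.5768, -0.0321, 0.0524]
ee_rot: [3.139, -0.112, -0.001]
contact_force: [-7.3, -1.1, 2.3]
opening: 0.297
gripper_force: 58.0
```

```bash
python3 f.py
```

```text
tau [-0.05  1.85  0.  ] pitch toe-down -0.0009
t 30.85 pos [ 0.5768 -0.0321  0.0524] yaz -94.09 F [-7.31 -1.06  2.3 ] op 27.6 gf 58.0 tilt [-0.0009 -0.0003]
shift [-16.9  -0.5  -9.6] turn z -0.0015
```

Emit:
step_arm([
  [[0.4,0,-0.1,0,0.001,0],[0.8,0,-0.2,0,0.002,0],[1,0,-0.2,0,0.002,0],[1,0,-0.2,0,0.002,0],[1,0,-0.2,0,0.002,0]],
])

```text
clock: 31.27
eef_pos: [0.5779, -0.0321, 0.0524]
ee_rot: [3.139, -0.112, 0.002]
contact_force: [-8.1, -0.6, -0.9]
opening: 0.299
gripper_force: 58.0
```

```bash
python3 f.py
```

```text
tau [-0.   1.8 -0.1] pitch toe-down 0.0012
t 31.2667 pos [ 0.5779 -0.0321  0.0524] yaz -94.08 F [-8.08 -0.56 -0.92] op 27.8 gf 58.0 tilt [ 0.0012 -0.0003]
shift [-18.   -0.4  -9.6] turn z -0.0015
```

Emit:
step_arm([
  [[0.4,0,0,0,0,0],[0.8,0,0.1,0,0,0],[1,0,0.1,0,0,0],[1,0,0.1,0,0,0],[1,0,0.1,0,0,0]],
])

```text
clock: 31.68
eef_pos: [0.5786, -0.0321, 0.0524]
ee_rot: [3.139, -0.112, 0.001]
contact_force: [-6.6, -0.5, 0.2]
opening: 0.296
gripper_force: 58.0
```

Emit:
step_arm([
  [[0.4,0,0,0,0.001,0],[0.8,0,0,0,0.001,0],[1,0,0,0,0.001,0],[1,0,0,0,0.001,0],[1,0,0,0,0.001,0]],
])

```text
clock: 32.1
eef_pos: [0.5794, -0.0321, 0.0524]
ee_rot: [3.14, -0.112, 0.002]
contact_force: [-6.7, -0.1, 0.8]
opening: 0.298
gripper_force: 58.0
```

```bash
python3 f.py
```

```text
tau [ 0.    1.97 -0.07] pitch toe-down 0.0012
t 32.1 pos [ 0.5794 -0.0321  0.0524] yaz -94.08 F [-6.69 -0.08  0.77] op 27.7 gf 58.0 tilt [ 0.0012 -0.0001]
shift [-19.5  -0.3  -9.6] turn z -0.0013
```

Emit:
step_arm([
  [[0.4,0,0,0,0,0],[0.8,0,0,0,0,0],[1,0,0,0,0.001,0],[1,0,0,0,0.001,0],[1,0,0,0,0.001,0]],
])

```text
clock: 32.52
eef_pos: [0.5804, -0.032, 0.0524]
ee_rot: [-3.14, 0.112, -0.003]
contact_force: [-7.3, -0.0, 1.1]
opening: 0.297
gripper_force: 58.0
```

Emit:
step_arm([
  [[0.4,0,0,0,0,0],[0.8,0,0,0,0,0],[1,0,0,0,0.001,0],[1,0,0,0,0.001,0],[1,0,0,0,0.001,0]],
])

```text
clock: 32.93
eef_pos: [0.5808, -0.032, 0.0524]
ee_rot: [-3.14, 0.112, -0.003]
contact_force: [-9.7, -0.1, 2.0]
opening: 0.296
gripper_force: 58.0
```

```bash
python3 f.py
```

```text
tau [0.09 2.25 0.03] pitch toe-down 0.0018
t 32.9333 pos [ 0.5808 -0.032   0.0524] yaz -94.07 F [-9.66 -0.14  1.99] op 27.6 gf 58.0 tilt [0.0018 0.    ]
shift [-20.9  -0.1  -9.7] turn z -0.0013
```

Emit:
step_arm([
  [[0.4,0,-0.1,0,0.001,0],[0.8,0,-0.2,0,0.001,0],[0.8,0,-0.2,0,0.001,0],[0.8,0,-0.2,0,0.001,0]],
])

```text
clock: 33.27
eef_pos: [0.5811, -0.032, 0.0524]
ee_rot: [-3.14, 0.112, -0.003]
contact_force: [-8.8, 0.1, 1.0]
opening: 0.293
gripper_force: 58.0
```

```bash
python3 f.py; python3 -c "
from h import *
for i in range(6):
    ctrl.camera('scene'); s=ctrl.get_state(); print(s['contact_force'].round(1),s['wrist_torque'][1].round(2),s['eef_pos'].round(5))"
```

```text
tau [0.1  2.3  0.01] pitch toe-down 0.0016
t 33.2667 pos [ 0.5811 -0.032   0.0524] yaz -94.07 F [-8.81  0.12  1.04] op 27.2 gf 58.0 tilt [0.0016 0.    ]
shift [-21.2  -0.1  -9.7] turn z -0.0012
[-9.2  0.5  1.5] 2.27 [ 0.58111 -0.03205  0.05236]
[-8.9  1.   1.4] 2.29 [ 0.58112 -0.03205  0.05235]
[-9.1 -0.1  0.5] 2.26 [ 0.58113 -0.03207  0.05238]
[-8.3 -0.1  1.5] 2.32 [ 0.58114 -0.03205  0.05238]
[-9.   0.8  1.4] 2.33 [ 0.58115 -0.03208  0.0524 ]
[-8.9  0.7  2.4] 2.25 [ 0.58113 -0.03207  0.05236]
```

Emit:
step_arm([
  [[0.4,0,-0.1,0,0.001,0],[0.8,0,-0.2,0,0.001,0],[0.8,0,-0.2,0,0.001,0],[0.8,0,-0.2,0,0.001,0]],
])

```text
clock: 33.9
eef_pos: [0.5814, -0.0321, 0.0524]
ee_rot: [-3.14, 0.112, -0.002]
contact_force: [-9.1, -0.0, 1.7]
opening: 0.298
gripper_force: 58.0
```

```bash
python3 f.py
```

```text
tau [0.1  2.4  0.02] pitch toe-down 0.0015
t 33.9 pos [ 0.5814 -0.0321  0.0524] yaz -94.07 F [-9.11 -0.02  1.66] op 27.7 gf 58.0 tilt [0.0015 0.    ]
shift [-21.5  -0.1  -9.6] turn z -0.0012
```

The buffer is confirmed: the force rose from 6.8 N to about 9.3 N and motion dropped to a third of what was commanded. I'll unload most of the push, then let go.

Emit:
step_arm([
  [[-1,0,0.2,0,-0.002,0],[-2,0,0.5,0,-0.003,0],[-3,0,0.7,0,-0.005,0],[-4,0,0.9,0,-0.007,0],[-4,0,0.9,0,-0.007,0]],
])

```text
clock: 34.32
eef_pos: [0.5813, -0.0321, 0.0524]
ee_rot: [-3.14, 0.112, -0.005]
contact_force: [-6.3, -0.7, -0.5]
opening: 0.297
gripper_force: 58.0
```

```bash
python3 f.py
```

```text
tau [ 0.04  1.69 -0.01] pitch toe-down 0.0035
t 34.3167 pos [ 0.5813 -0.0321  0.0524] yaz -94.08 F [-6.33 -0.68 -0.51] op 27.6 gf 58.0 tilt [ 0.0035 -0.0001]
shift [-21.4  -0.2  -9.7] turn z -0.0013
```

Emit:
step_arm([
  [[-1,0,0.2,0,-0.002,0],[-2,0,0.4,0,-0.005,0],[-3,0,0.5,0,-0.008,0],[-4,0,0.6,0,-0.01,0],[-4,0,0.6,0,-0.01,0]],
])

```text
clock: 34.73
eef_pos: [0.5812, -0.0321, 0.0524]
ee_rot: [-3.14, 0.112, -0.004]
contact_force: [-0.2, 0.2, -8.2]
opening: 0.298
gripper_force: 58.0
```

```bash
python3 f.py
```

```text
tau [ 0.09  0.43 -0.02] pitch toe-down 0.0023
t 34.7333 pos [ 0.5812 -0.0321  0.0524] yaz -94.07 F [-0.21  0.18 -8.2 ] op 27.7 gf 58.0 tilt [ 0.0023 -0.    ]
shift [-21.3  -0.1  -9.6] turn z -0.0012
```

Emit:
step_arm([
  [[0.5,0,0.5,0,0,0],[1,0,1,0,0,0],[1,0,1.3,0,0,0],[1,0,1.3,0,0,0]],
])

```text
clock: 35.07
eef_pos: [0.5813, -0.0321, 0.0524]
ee_rot: [-3.139, 0.112, -0.001]
contact_force: [-4.7, 0.5, 1.9]
opening: 0.297
gripper_force: 58.0
```

```bash
python3 f.py
```

```text
tau [ 0.09  1.35 -0.01] pitch toe-down 0.0007
t 35.0667 pos [ 0.5813 -0.0321  0.0524] yaz -94.07 F [-4.7   0.54  1.95] op 27.6 gf 58.0 tilt [0.0007 0.0002]
shift [-21.4  -0.2  -9.6] turn z -0.0013
```

Emit:
step_arm([
  [[-1,0,-0.2,0,0,0],[-1.5,0,-0.3,0,0,0],[-1.5,0,-0.3,0,0,0]],
])

```text
clock: 35.32
eef_pos: [0.5811, -0.0321, 0.0524]
ee_rot: [-3.14, 0.112, -0.006]
contact_force: [-2.2, 0.6, -1.3]
opening: 0.297
gripper_force: 58.0
```

Emit:
step_arm([
  [[0,0,0,0,0,0],[0,0,0,0,0,0],[0,0,0,0,0,0],[0,0,0,0,0,0],[0,0,0,0,0,0]],
], claw=44)

```text
clock: 35.73
eef_pos: [0.5808, -0.0321, 0.0524]
ee_rot: [-3.14, 0.112, -0.004]
contact_force: [-0.5, -0.1, -0.0]
opening: 0.472
gripper_force: 0.0
```

```bash
python3 f.py
```

```text
tau [ 0.03  0.04 -0.01] pitch toe-down 0.0028
t 35.7333 pos [ 0.5808 -0.0321  0.0524] yaz -94.07 F [-0.52 -0.11 -0.03] op 43.9 gf 0.0 tilt [ 0.0028 -0.0001]
shift [-20.9  -0.2  -9.7] turn z -0.0013
```

Emit:
step_arm([
  [[0,0,-6,0,0,0],[0,0,-16,0,0,0],[0,0,-30,0,0,0],[0,0,-45,0,0,0],[0,0,-62,0,0,0],[0,0,-80,0,0,0],[-15,0,-95,0,0,0],[-35,0,-105,0,0,0],[-55,0,-110,0,0,0],[-75,0,-112,0,0,0],[-85,0,-112,0,0,0],[-85,0,-112,0,0,0]],
])

```text
clock: 36.73
eef_pos: [0.493, -0.026, 0.1652]
ee_rot: [-3.139, 0.112, -0.001]
contact_force: [0.0, -0.1, -0.1]
opening: 0.471
gripper_force: 0.0
```

```bash
python3 f.py; python3 - <<'E'
from held import *
p,d,C,T,s,cal=held()
np.save('dE.npy',d)
d0=np.load('scened.npy'); C0=cloud(cal,d0)
o=np.array([.5966,-.0328]); a=np.radians(-4); J=np.array([[np.cos(a),np.sin(a)],[-np.sin(a),np.cos(a)]])
X=((C[...,:2]-o)@J.T)*1000; X0=((C0[...,:2]-o)@J.T)*1000
for x0 in range(-5,95,10):
    out=[]
    for c,x in ((C0,X0),(C,X)):
        k=(x[...,0]>x0)&(x[...,0]<x0+10)&(abs(x[...,1]-1)<6)&(c[...,2]<.085)&(c[...,2]>.015)
        out+= [int(k.sum()), round(float(np.median(c[k][:,2]))*1000,1)]
    print(x0,out)
g=p.max(-1); k=(X[...,0]>-60)&(X[...,0]<0)&(abs(X[...,1])<20)&(C[...,2]>.03)&(C[...,2]<.08)&(d>0)&(g<100)
P=np.c_[X[k],C[k][:,2]*1000]; print('leg',len(P),P.mean(0).round(1),np.percentile(P,[3,97],axis=0).round(1))
for q,z in (('bracket_leg',.046),('bracket',.012),('bracket_toe',.016),('shoe',.02)):
    for r in ctrl.place_of('scene',q)[:4]:
        w=at_z(cal,r['position'],z); print(q,round(r['score'],2),((w[:2]-o)@J.T*1000).round(1))
E
```

```text
tau [ 0.03 -0.01 -0.01] pitch toe-down 0.0004
t 36.7333 pos [ 0.493  -0.026   0.1652] yaz -94.09 F [ 0.05 -0.1  -0.14] op 43.8 gf 0.0 tilt [0.0004 0.0002]
shift [ 67.1  -0.3 103.2] turn z -0.0015
-5 [7, 26.6, 8, 19.6]
5 [4, 23.1, 7, 29.3]
15 [15, 28.1, 13, 33.5]
25 [17, 38.5, 20, 41.9]
35 [10, 43.8, 12, 48.0]
45 [17, 28.2, 15, 26.2]
55 [14, 44.3, 16, 27.1]
65 [10, 44.7, 10, 47.1]
75 [11, 45.6, 6, 47.4]
85 [13, 45.7, 16, 45.8]
leg 91 [-16.9   4.1  52.6] [[-20.6 -12.9  31.6]
 [ -8.5  16.4  70.7]]
bracket_leg 0.9 [-189.6  281.4]
bracket_leg 0.53 [-55.1 245.4]
bracket_leg 0.5 [-15.2   6.4]
bracket 0.82 [-188.3  305.9]
bracket 0.57 [-64.1 246.3]
bracket 0.46 [ 4.4 -3.8]
bracket 0.22 [-109.   517.5]
bracket_toe 0.58 [ 4.8 -5.6]
bracket_toe 0.55 [-205.1  331.2]
bracket_toe 0.52 [-83.5 209.8]
bracket_toe 0.45 [29.2 17.8]
shoe 0.71 [20.9 -7.7]
```

The arm is raised about 6 mm on the foot. The leg stands flat and upright at jig x ≈ −16, which puts the toe at about 29 to 30 mm. The gripper is clear, so I'm handing in.

```bash
python3 -c "
from rig import ctrl
print(ctrl.close_job())"
```

```text
the job is handed in; nothing more can be done
None
```

I loaded the dark bracket into the jig and handed the job in at about 37 s: its foot lies flat under the sprung arm and its toe was pressing the buffer with an estimated 2–3 N when I let go (I didn't re-check after release; it also jumped about 18 mm over the ramp's crest on the way in, and I don't know if it hit the buffer then).

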